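Key and fit the sprocket on the gearbox shaft

TASK

Take the brass key from the wooden block and drop it upright into the slot of the gearbox shaft, all the way down; the slot may face to either side, so feel or look for it and never force the key. Then slide the sprocket down over shaft and key, boss upwards and keyway lined up with the key, until it sits fully home on the shaft's shoulder, pressing only gently and not dropping it. Let go and leave the red bottle, the orange block and the wooden wedge where they are.

Things in the scene. Friction and masses are not known exactly. Their poses are not given: they have to be found in the camera images.
- drive: Blue gearbox fixed on the bench: foot 110 x 110 mm, housing 92 mm square, top plate at z 46 mm. Origin: centre of its underside, on the axis of its upright shaft; z up. The steel shaft, 28 mm diameter, is stiff to turn (0.8 N m) and stands at an unknown angle: its slot faces within 0.9 rad either side of the gearbox's +x, which no listed pose tells; find it by feel or sight.
- shaft_end (a point): Point on the shaft axis at its upper end face, 111 mm above the bench (rim chamfered 2 mm); axes as the gearbox's, not turning with the shaft. From this end a slot 11.5 mm wide is cut down along the shaft, open outwards, its flat bottom 8 mm from the axis. Below the shoulder it goes on as a closed pocket, 8 to 20.4 mm from the axis (outer edge bevelled 2 mm), floor 49 mm above the bench.
- shoulder (a point): Point on the shaft axis at the upper face of the shaft's 48 mm diameter shoulder, 66 mm above the bench, where the sprocket must sit. Axes as the gearbox's.
- key: Loose brass bar 11 (own x) x 10 (own y) x 60 mm (own z), 55 g, lower edges chamfered 0.8 x 2 mm, upper 1.3 x 1.5 mm. Origin: centre of its lower end. In the wooden block, upper 34 mm showing. In the slot its 10 mm goes across and x lies along the radius (either way round), its centre about 14 mm from the shaft axis; fully down, origin is 49 mm above the bench, its top 2 mm below the shaft end.
- key_block: Fixed wooden block, 75 (x) x 55 (y) x 36 mm high, origin at the centre of its underside; the key stands in a pocket in the middle, 12.5 x 11.5 mm, floor 10 mm above the bench, the key's x along the block's x.
- sprocket: Loose steel chain sprocket with hub, 0.25 to 0.55 kg, lying boss up. Origin: centre of its flat underside, z up along the bore. Dark toothed disc 79 mm diameter, 8 mm thick, at the bottom; boss 52 mm diameter from 8 to 40 mm up, to be gripped from above. Through bore 29.8 mm diameter with a keyway 11.5 mm wide towards its own +x, reaching 20.6 mm from the axis.
- threadlock: Red bottle with black cap, 33 mm diameter, 92 mm tall, standing to the left of the gearbox; origin under its centre. Leave alone.
- orange_block: Orange plastic block, 36 x 55 x 36 mm, to the right of the gearbox; origin under its centre. Leave alone.
- wood_wedge: Wooden wedge, 45 x 120 x 35 mm, lying in front of the gearbox; origin under its centre. Leave alone.
Not all that is in view belongs to the job. Of the things shaped like the sprocket, the steel one is meant. There is more than one size of the drive; the job needs the larger.

How it is judged:
On the way, in this order (a step that is already met when the one before it is completed fails the run):
1. the key is fully down in the shaft slot (z of key in the frame of shoulder below -0.014 m and horizontal distance between key and shoulder below 0.018 m and angle between key's own z axis and vertical below 0.1 rad), for 0.2 s.
2. the sprocket is home on the shoulder over shaft and key (z of sprocket in the frame of shoulder below 0.002 m and horizontal distance between sprocket and shoulder below 0.003 m and angle between sprocket's own z axis and vertical below 0.05 rad), for 0.2 s.
At the end, for the whole second after the job is handed in: Key upright in the slot (0.1 rad), its lower end at least 14 mm below the shoulder and within 18 mm of the axis; sprocket boss up on the shoulder within 2 mm, centred within 3 mm, level within 0.05 rad, key in its keyway (within 3 mm of its middle line, 9 to 19 mm out); both at rest (all of step 1 and all of step 2 and z of sprocket in the frame of shoulder above -0.003 m and x of key in the frame of sprocket between 0.009 and 0.019 m and y of key in the frame of sprocket between -0.003 and 0.003 m and linear speed of each of sprocket, key below 0.01 m/s); the robot touches nothing.
It fails at once if the key is forced against the gearbox or its shaft with more than 30 N (contact force between key and drive above 30 N).
It fails at once if the sprocket is forced or dropped on the gearbox, its shaft or the key with more than 30 N (contact force between sprocket and drive above 30 N or contact force between sprocket and key above 30 N).
It fails at once if the bottle is tipped or shifted by more than 30 mm (distance of threadlock from where it was at the start of the episode above 0.03 m or angle between threadlock's own z axis and vertical above 0.4 rad).
It fails at once if the orange block is shifted by more than 30 mm (distance of orange_block from where it was at the start of the episode above 0.03 m).
It fails at once if the wooden wedge is shifted by more than 30 mm (distance of wood_wedge from where it was at the start of the episode above 0.03 m).
It also fails if it takes over 72 s, if anything falls off the work surface, if the arm or the gripper's body presses on something with over 40 N, if the wrist force passes 120 N, or if a joint passes its speed limit or range.

ROBOT

A 6-joint arm with a two-finger parallel gripper is mounted at the origin on a cart in front of the work surface, level with it; the furniture and walls round the work are solid. World frame = base frame: x ahead of the robot, y to its left, z up, the work surface at z = 0. Lengths are in m, angles in rad, forces in N, time in s.
With the tool pointing down it reaches from about 0.3 to 0.75 m from the base axis. Payload 8.5 kg.
Tool frame: the origin (TCP) lies at the very end of the fingers, on their centre line; the grasp point (between the pads) lies 19 mm behind it; z points along the fingers, y is the direction in which the jaws open and shut (so a half turn about z gives the same grasp; the last joint's range is limited). The gripper opens to 88 mm and grips with 3 to 60 N. Pads are 18 mm wide; open, the fingers measure 123 mm over their backs; the gripper's body (75 mm by 187 mm) begins 45 mm behind the grasp point.
Start: joints at [-0.215, 0.381, 1.297, -0, 1.464, -0.215], TCP at [0.55, 0, 0.239] pointing down, gripper open.
Joint ranges: [-3.11, 3.11], [-0.89, 2.33], [0.22, 2.48], [-1.42, 4.56], [0.17, 2.85], [-2.88, 2.88]. Speed limits (rad/s): [2.39, 2.39, 3.14, 3.14, 3.14, 3.14].

INTERFACE

Orientations are given as a unit quaternion [x, y, z, w].
In Python, from bench import sensors, optics, r gives the robot as it stands.
- The arm moves only by the tool carry_out, never from a script. Its argument "steps" is text: rows parted by semicolons, each of 4 numbers parted by spaces: the shift along the world's x, y, z in units of 50 mm (1.0 is 50 mm), then the turn about the world's z in units of 8 degrees (1.0 is 8 degrees). A call has 1 to 12 rows; each row is the pose to reach, as a shift and turn from the pose commanded when the call began; what a row does not reach only later rows make up. A row lasts 1/8 s, in which the tool goes at most 62.5 mm and 10.7 degrees, less where a joint would pass 70% of its speed; a pose out of reach is approached as far as the arm can. A call with a gripper value outside its range is refused whole. "jaw" is the opening, from 0 (shut) to 1 (fully open), set as the call begins (left out, the last holds). The fingers move at their own pace and stop on an object; "squeeze" is the grip in N (left out, the last holds). Time passes only in rows, so rows that repeat a pose let the fingers close. It gives the time, the measured TCP pose, the force and the opening at its end, in the units of the state.
- sensors.get_obs(): the state, without advancing time (a new reading comes with each control period).
- optics.read_camera(name): name is "scene" or "side" or "wrist"; returns a dict with "img" (420x560x3 uint8, blue, green, red), "range_z" (420x560 float32, m along the optical axis (not along the pixel's ray), 0 where there is no reading), "fx", "fy", "cx", "cy" (pixels), "world_to_cam" (4x4, takes a point from world to camera coordinates); the wrist camera has in their place "hand_eye" (4x4, takes a point from camera to tool coordinates, whose origin is the TCP and whose axes are the flange's). Camera axes: x right, y down, z forward; pixel columns grow to the right and rows downward; lengths in m; the calibration is good to about 2 mm. A picture is of the moment at which its call begins: read the wrist's pose just before it.
- r.sign_off(): hands the job in, once; it reports no verdict.
The state is a dict: "t": time; "joint_pos": joint angles; "qd": joint speeds; "effort": joint torques, N m; "position": TCP position; "tcp_rot": TCP orientation; "force": force on the tool from outside, world axes, zero at the start; "moment": the same for the moment, N m; "opening": finger opening in m.
Only numpy, scipy, OpenCV 4.12 (cv2) and the standard library are available. Lean on these libraries where they do the work, as an engineer would, in place of code of your own. Each camera call takes 0.05 s, during which the arm holds its last target.

## Working session

There is one attempt and no reset: what is moved stays moved. The work goes in short steps, Python scripts to look and compute and a tool call to move; the robot and the scene stay as the last step left them, time stands still between calls to the robot, and variables do not carry over. Pictures are saved under pics/ and viewed, and the job is handed in when it is done.

Besides the shell and the picture viewer there is one more tool, called after ">>>" as name(argument=value, ...) on one line, values as JSON. carry_out: Moves the arm, as the interface text tells. Its arguments: {"type":"object","properties":{"steps":{"type":"string"},"jaw":{"type":"number"},"squeeze":{"type":"number"}},"required":["steps"]}

```bash
ls; mkdir -p pics; cat > h.py <<'E'
from bench import sensors, optics, r
import numpy as np, cv2
from scipy.spatial.transform import Rotation as R
def cam(n):
    o=sensors.get_obs(); c=optics.read_camera(n)
    if n=='wrist':
        T=np.eye(4);T[:3,:3]=R.from_quat(o['tcp_rot']).as_matrix();T[:3,3]=o['position']
        c['c2w']=T@np.array(c['hand_eye'])
    else: c['c2w']=np.linalg.inv(np.array(c['world_to_cam']))
    return c
def cloud(c):
    z=c['range_z']; v,u=np.mgrid[:z.shape[0],:z.shape[1]]
    P=np.stack([(u-c['cx'])/c['fx']*z,(v-c['cy'])/c['fy']*z,z,np.ones_like(z)],-1)
    W=(P@c['c2w'].T)[...,:3]; W[z==0]=np.nan
    return W
E
python3 - <<'E'
from h import *
import pickle
for n in ('scene','side','wrist'):
    c=cam(n); cv2.imwrite(f'pics/{n}0.png',c['img']); pickle.dump(c,open(n+'0.pkl','wb')); print(n,np.round(c['c2w'],3).tolist(),c['fx'])
print(sensors.get_obs())
E
```

```text
pics
scene [[0.739, -0.371, 0.562, 0.004], [-0.673, -0.381, 0.634, -0.539], [-0.021, -0.847, -0.532, 0.575], [0.0, 0.0, 0.0, 1.0]] 400.87783194777074
side [[0.999, -0.023, 0.046, 0.467], [-0.052, -0.357, 0.933, -0.961], [-0.005, -0.934, -0.357, 0.453], [0.0, 0.0, 0.0, 1.0]] 493.1264503279106
wrist [[1.0, 0.0, -0.001, 0.551], [-0.0, -0.962, -0.273, 0.072], [-0.001, 0.273, -0.962, 0.383], [0.0, 0.0, 0.0, 1.0]] 297.7389296550777
{'t': 0.15, 'joint_pos': array([-2.15328847e-01,  3.81033769e-01,  1.29801421e+00, -2.13282355e-05,
        1.46361905e+00, -2.15284314e-01]), 'qd': array([ 1.10105134e-03,  5.69734998e-05, -1.45117239e-03,  1.20591701e-03,
        1.26629740e-03, -1.89150481e-03]), 'effort': array([ 2.75231861e-03, -4.38084304e+01, -2.24613369e+01,  7.13452022e-02,
        3.43442336e-02, -8.91773107e-05]), 'position': array([5.49788228e-01, 2.26890514e-05, 2.38308058e-01]), 'tcp_rot': array([ 7.07121613e-01,  7.07091745e-01, -2.98852423e-04, -4.46512836e-04]), 'force': array([-0.50864175, -0.20717723, -0.37534915]), 'moment': array([ 0.04002129, -0.00017793,  0.01211691]), 'opening': 0.08799563017912515}
```

View pics/scene0.png

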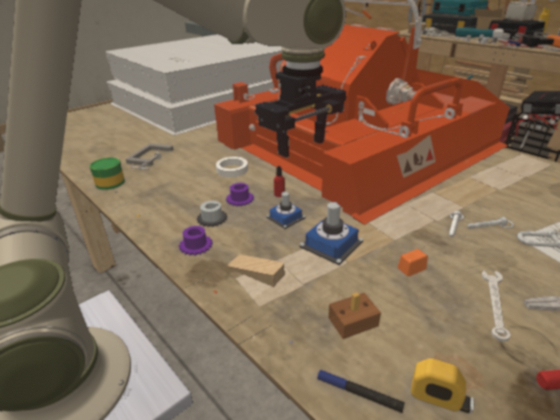

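View pics/side0.png

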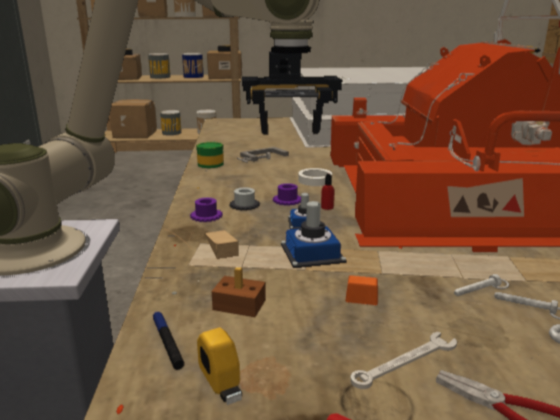

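View pics/wrist0.png

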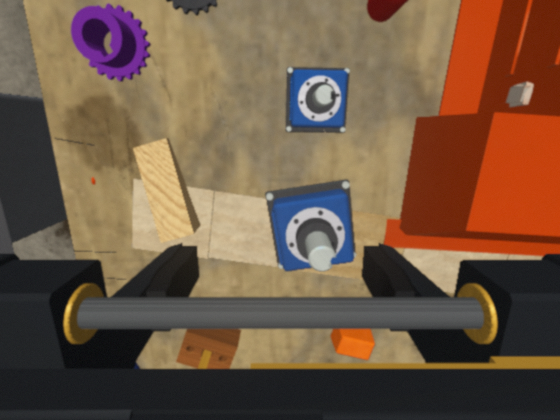

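Sprocket lookalikes: the steel one at scene (211,213), purple ones at (195,240) and (239,193). Drives: large blue at (332,238), small blue at (286,211). The key is brass, in the block at (354,312). I choose the steel sprocket and the larger drive.

```bash
python3 - <<'E'
from h import *
import pickle
c={n:pickle.load(open(n+'0.pkl','rb')) for n in('scene','side','wrist')}
W={n:cloud(c[n]) for n in c}
for n,l in {'side':[(244,190),(244,204),(313,203),(313,215),(238,268),(238,290),(362,283)],'scene':[(211,205),(211,213),(333,207),(354,297),(412,255),(256,265)],'wrist':[(320,265),(310,235),(163,190),(205,345)]}.items():
    for u,v in l: print(n,u,v,np.round(W[n][v,u],4))
def up(n,u0,v0,u1,v1,s):
    return cv2.resize(c[n]['img'][v0:v1,u0:u1],None,fx=s,fy=s,interpolation=cv2.INTER_CUBIC)
a=up('scene',170,150,390,350,3.6)
cv2.imwrite('pics/sc_crop.png',a[:600,:800])
cv2.imwrite('pics/w_crop.png',up('wrist',250,170,380,290,5))
E
```

```text
side 244 190 [0.4511 0.2389 0.0369]
side 244 204 [0.4507 0.2001 0.0132]
side 313 203 [ 0.5896 -0.0596  0.1104]
side 313 215 [ 0.5886 -0.0711  0.0897]
side 238 268 [ 0.4441 -0.2434  0.07  ]
side 238 290 [ 0.4433 -0.2567  0.0367]
side 362 283 [ 0.6504 -0.2442  0.0353]
scene 211 205 [0.4615 0.2422 0.0325]
scene 211 213 [0.439  0.2089 0.0334]
scene 333 207 [ 0.5829 -0.0637  0.1104]
scene 354 297 [ 0.4374 -0.2422  0.0684]
scene 412 255 [ 0.6495 -0.2298  0.0366]
scene 256 265 [ 0.401  -0.0137  0.0225]
wrist 320 265 [ 0.5909 -0.0646  0.11  ]
wrist 310 235 [ 0.5843 -0.0477  0.0697]
wrist 163 190 [ 0.4046 -0.0069  0.0197]
wrist 205 345 [ 0.4462 -0.2234  0.0366]
```

View pics/sc_crop.png

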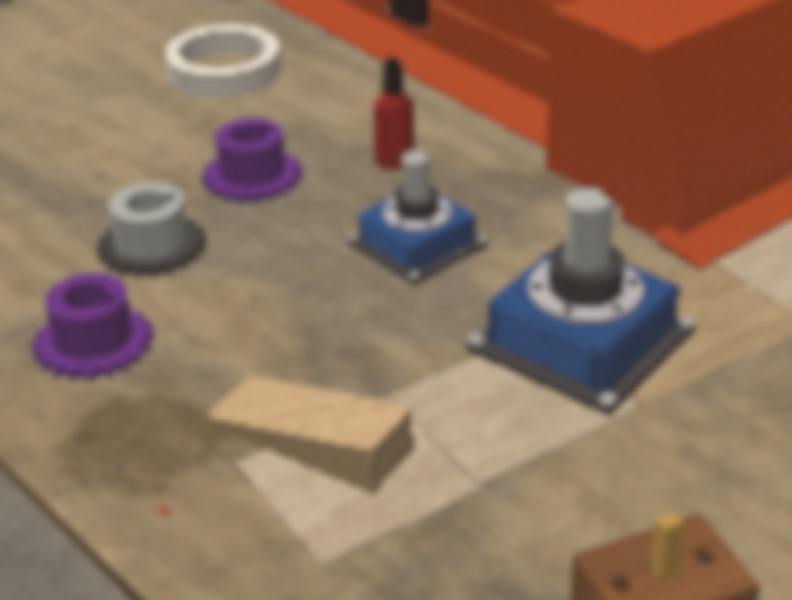

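View pics/w_crop.png

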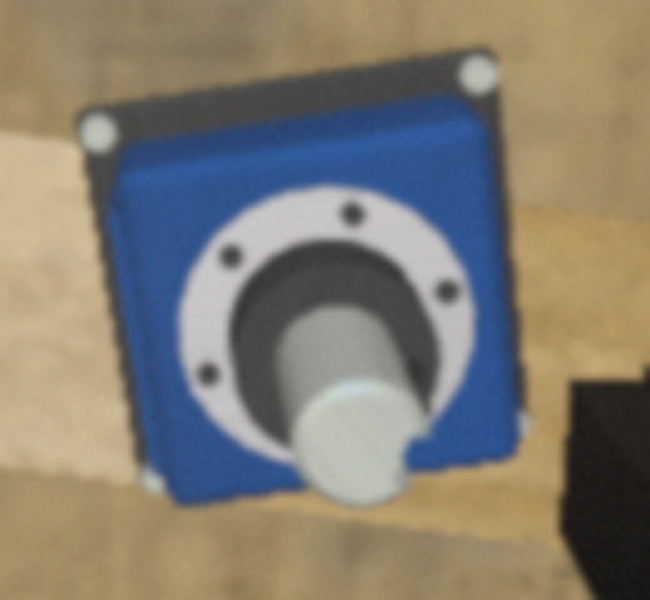

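The crop shows the grey steel sprocket with a dark toothed disc at crop (150,230), between the two purple ones. The wrist crop shows the shaft top with its slot notch at (415,455), so it faces roughly +x. I'll check clearances, then look closer.

```bash
python3 - <<'E'
from h import *
import pickle
for n in('scene','side'):
    c=pickle.load(open(n+'0.pkl','rb')); W=cloud(c); im=c['img'].astype(int)
    red=(im[...,2]>130)&(im[...,1]<80)&(im[...,0]<70)
    for y0 in np.arange(-.3,.4,.1):
        m=red&(W[...,1]>y0)&(W[...,1]<y0+.1)&(W[...,2]>.06)
        if m.sum()>20:
            for z0,z1 in((.06,.15),(.15,.25),(.25,.5)):
                mm=m&(W[...,2]>z0)&(W[...,2]<z1)
                if mm.sum()>10: print(n,round(y0,1),z0,np.percentile(W[mm][:,0],2).round(3))
E
```

```text
scene -0.1 0.15 0.712
scene -0.1 0.25 0.518
scene 0.0 0.06 0.701
scene 0.0 0.15 0.703
scene 0.0 0.25 0.454
scene 0.1 0.06 0.767
scene 0.1 0.15 0.772
scene 0.1 0.25 0.906
scene 0.2 0.06 0.772
scene 0.2 0.15 0.772
scene 0.2 0.25 0.908
scene 0.3 0.06 0.779
scene 0.3 0.15 0.828
scene 0.3 0.25 0.943
side -0.1 0.15 0.712
side -0.1 0.25 0.956
side 0.0 0.15 0.71
side 0.1 0.15 0.774
side 0.1 0.25 0.913
side 0.2 0.06 0.773
side 0.2 0.15 0.776
side 0.2 0.25 0.916
side 0.3 0.06 0.781
side 0.3 0.15 0.782
side 0.3 0.25 0.921
```

>>> carry_out(steps="0.3 -0.6 -0.3 0; 0.5 -1.2 -0.6 0; 0.7 -1.8 -1 0; 0.7 -2.4 -1.2 0; 0.7 -2.4 -1.2 0; 0.7 -2.4 -1.2 0")

```text
t: 0.9
position: [0.585, -0.1194, 0.179]
tcp_rot: [0.707, 0.707, 0.0, -0.0]
force: [0.3, -0.2, 0.0]
opening: 0.0885
```

```bash
python3 - <<'E'
from h import *
import pickle
c=cam('wrist'); pickle.dump(c,open('wrist1.pkl','wb')); W=cloud(c)
cv2.imwrite('pics/w1.png',c['img'])
m=(abs(W[...,2]-.111)<.003)&(W[...,0]>.54)&(W[...,0]<.64)&(W[...,1]>-.12)&(W[...,1]<0)
v,u=np.nonzero(m); print(m.sum(),u.min(),u.max(),v.min(),v.max(), np.nanmean(W[m],0))
y0,x0=v.min()-30,u.min()-40
cv2.imwrite('pics/w1c.png',cv2.resize(c['img'][y0:y0+100,x0:x0+130],None,fx=6,fy=6,interpolation=cv2.INTER_CUBIC)); print(x0,y0)
E
```

```text
1102 271 309 120 160 [ 0.59186878 -0.05789048  0.10999142]
231 90
```

View pics/w1.png

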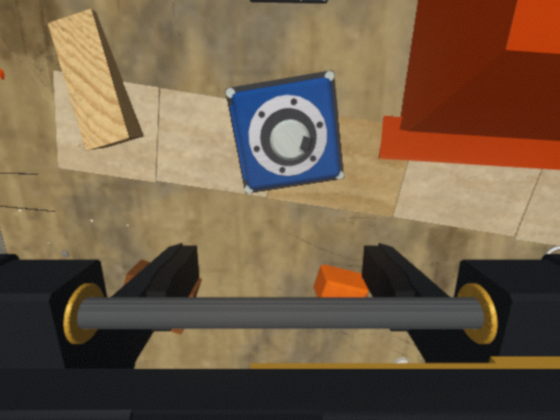

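View pics/w1c.png

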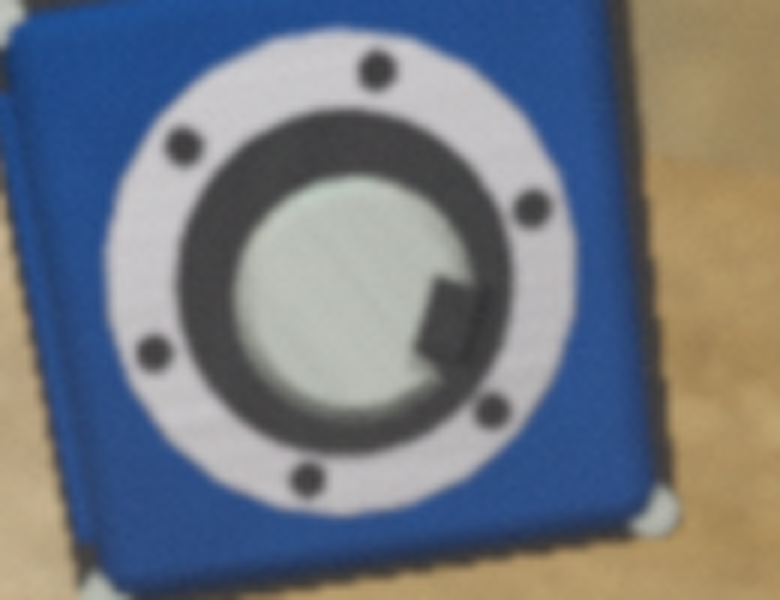

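The slot faces right and slightly down in the crop, at about (445,315), roughly -15° from world +x. I'll fit it precisely in a rectified view.

```bash
cat >> h.py <<'E'
def rect(c,cx,cy,z,half=.03,ppm=10):
    n=int(half*2000*ppm); i=np.arange(n)
    X=cx-half+i/ppm/1000; Y=cy+half-i/ppm/1000
    gx,gy=np.meshgrid(X,Y); P=np.stack([gx,gy,np.full_like(gx,z),np.ones_like(gx)],-1)
    q=P@np.linalg.inv(c['c2w']).T
    u=q[...,0]/q[...,2]*c['fx']+c['cx']; v=q[...,1]/q[...,2]*c['fy']+c['cy']
    return cv2.remap(c['img'],u.astype('f4'),v.astype('f4'),cv2.INTER_CUBIC)
E
python3 - <<'E'
from h import *
import pickle
from scipy.optimize import minimize, differential_evolution
c=pickle.load(open('wrist1.pkl','rb'))
im=rect(c,.591,-.06,.111,.03,10); g=im.astype(float).mean(2)
cv2.imwrite('pics/rect1.png',im)
sub=g[::3,::3]; s=.3
i=np.arange(sub.shape[0]); X,Y=np.meshgrid(-30+i*s,30-i*s)
sat=np.ptp(im.astype(float)[::3,::3],axis=2)
print(g[300,300])
B=np.clip((sub-90)/70,0,1)
M0=np.hypot(X,Y)<19
def cost(p):
    x,y,t,rr=p; dx=X-x;dy=Y-y
    a=np.cos(t)*dx+np.sin(t)*dy; b=-np.sin(t)*dx+np.cos(t)*dy
    r=np.hypot(dx,dy)
    body=(np.clip((rr-r)/.5+.5,0,1))*(1-np.clip((a-8)/.5+.5,0,1)*np.clip((5.75-abs(b))/.5+.5,0,1))
    w=r<17.5
    return ((body-B)**2*w).sum()/w.sum()
res=differential_evolution(cost,[(-4,4),(-4,4),(-1.2,1.2),(12.5,14.5)],seed=0,maxiter=80)
print(res.x,res.fun, np.degrees(res.x[2]))
x,y,t,rr=res.x
ov=im.copy()
def pt(a,b): 
    X=x+np.cos(t)*a-np.sin(t)*b; Y=y+np.sin(t)*a+np.cos(t)*b
    return [int((X+30)*10),int((30-Y)*10)]
cv2.polylines(ov,[np.array([pt(13,5.75),pt(8,5.75),pt(8,-5.75),pt(13,-5.75)])],False,(0,0,255),1)
cv2.circle(ov,tuple(pt(0,0)),int(rr*10),(0,255,0),1)
cv2.imwrite('pics/rect1o.png',ov)
print('axis',.591+x/1e3,-.06+y/1e3)
E
```

```text
185.0
[ 1.64384055  2.62956919 -0.30538201 13.35845464] 0.010885999383524135 -17.497100417922386
axis 0.5926438405530275 -0.05737043081445585
```

View pics/rect1o.png

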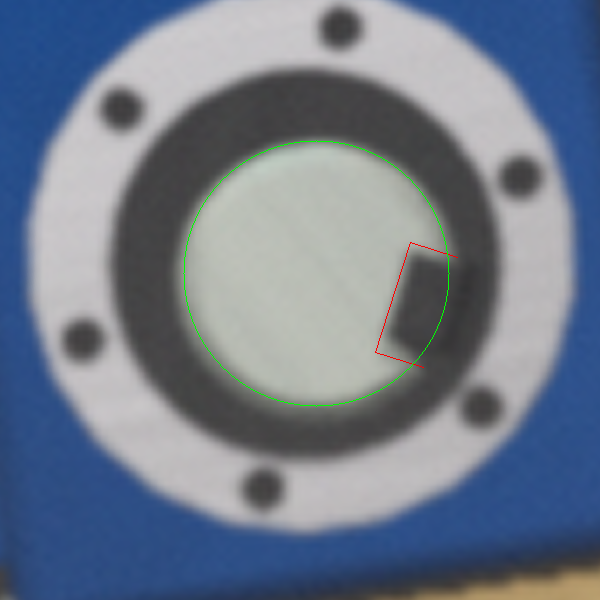

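>>> carry_out(steps="-0.6 -0.8 0 0; -1.2 -1.6 0 0; -1.8 -2.4 0 0; -2.4 -3.2 -0.2 0; -2.9 -3.8 -0.4 0; -2.9 -3.8 -0.4 0; -2.9 -3.8 -0.4 0")

```text
t: 1.82
position: [0.4407, -0.3091, 0.1594]
tcp_rot: [0.707, 0.707, 0.0, 0.0]
force: [1.3, -0.1, -1.0]
opening: 0.088
```

```bash
python3 - <<'E'
from h import *
import pickle
o=sensors.get_obs(); print(o['t'],o['position'],o['joint_pos'])
c=cam('wrist'); pickle.dump(c,open('wrist2.pkl','wb')); W=cloud(c)
cv2.imwrite('pics/w2.png',c['img'])
im=rect(c,.444,-.25,.070,.03,10); cv2.imwrite('pics/rect2.png',im)
im=rect(c,.444,-.25,.036,.05,6); cv2.imwrite('pics/rect2b.png',im)
m=(abs(W[...,2]-.069)<.004)&(abs(W[...,0]-.444)<.04)&(abs(W[...,1]+.25)<.04)
print(m.sum(),W[m].mean(0))
E
```

```text
1.825 [ 0.44067905 -0.30914575  0.15935027] [-8.31934045e-01  4.31751651e-01  1.46026674e+00  3.03967844e-04
  1.24872430e+00 -8.32922304e-01]
194 [ 0.44649881 -0.24035888  0.0688764 ]
```

View pics/w2.png

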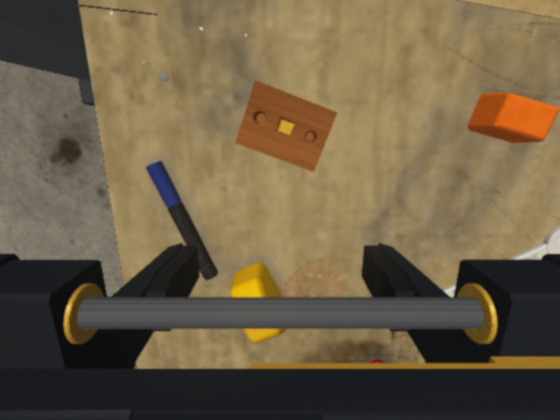

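View pics/rect2.png

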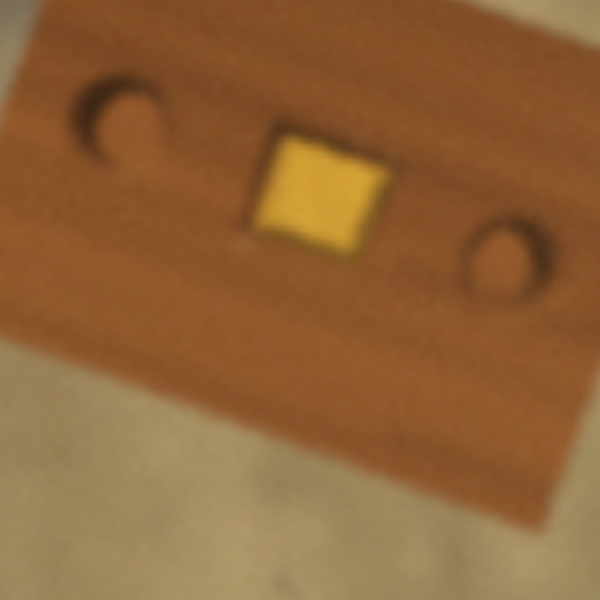

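View pics/rect2b.png

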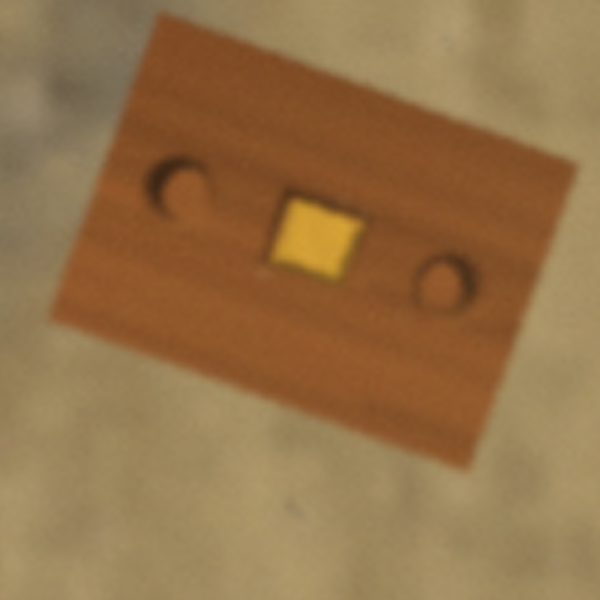

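The key top is centred in rect2 at (321,195), with its long side at about -18 to -19°. Block yaw is -19.7°, so key at about (0.446,-0.240). I'll turn the wrist to the grip angle and look again, which will show any hand-eye bias.

>>> carry_out(steps="0.2 0.1 0 1.25; 0.4 0.25 0 2.5; 0.6 0.4 0 3.75; 0.8 0.5 0 5; 1 0.6 0 6.25; 1.2 0.7 0 7.5; 1.38 0.82 0 8.85; 1.38 0.82 0 8.85; 1.38 0.82 0 8.85")

```text
t: 3.0
position: [0.5091, -0.2685, 0.1589]
tcp_rot: [0.168, 0.986, -0.0, 0.0]
force: [-0.7, 0.7, -0.5]
opening: 0.088
```

```bash
python3 - <<'E'
from h import *
import pickle
o=sensors.get_obs(); print(o['t'],o['position'],o['joint_pos'],R.from_quat(o['tcp_rot']).as_matrix().round(3).tolist())
c=cam('wrist'); pickle.dump(c,open('wrist3.pkl','wb'))
im=rect(c,.444,-.25,.070,.03,10)
im2=rect(c,.444,-.25,.036,.05,6); cv2.imwrite('pics/rect3.png',np.hstack([im[:,100:500],im2[:,200-200:400]]));cv2.imwrite('pics/rect3b.png',im2)
def key(f,name):
    c=pickle.load(open(f,'rb')); im=rect(c,.444,-.25,.070,.03,10)
    h=cv2.cvtColor(im,cv2.COLOR_BGR2HSV); m=((h[...,0]>15)&(h[...,0]<32)&(h[...,1]>140)&(h[...,2]>150)).astype('u1')
    k=max(cv2.findContours(m,0,1)[0],key=cv2.contourArea); print(name,cv2.minAreaRect(k))
    im=rect(c,.444,-.25,.036,.055,5); h=cv2.cvtColor(im,cv2.COLOR_BGR2HSV)
    m=((h[...,0]<15)&(h[...,1]>130)).astype('u1'); m=cv2.morphologyEx(m,3,np.ones((9,9)))
    k=max(cv2.findContours(m,0,1)[0],key=cv2.contourArea); rr=cv2.minAreaRect(k); print('block',rr, .444-.055+rr[0][0]/5000,-.25+.055-rr[0][1]/5000)
key('wrist2.pkl',2);key('wrist3.pkl',3)
E
```

```text
3.0 [ 0.50913752 -0.26849132  0.15890484] [-6.90848011e-01  4.92222177e-01  1.35380282e+00 -4.16617560e-05
  1.29538786e+00 -1.92396244e+00] [[-0.944, 0.331, 0.0], [0.331, 0.944, -0.0], [-0.0, -0.0, -1.0]]
2 ((320.0758972167969, 196.5990753173828), (109.56883239746094, 95.07352447509766), 18.853158950805664)
block ((285.16082763671875, 226.15914916992188), (372.9857177734375, 272.3550109863281), 20.190589904785156) 0.44603216552734376 -0.2402318298339844
3 ((320.82159423828125, 197.23892211914062), (103.27658081054688, 93.26118469238281), 19.50244903564453)
block ((285.5401611328125, 225.51461791992188), (371.98736572265625, 272.96728515625), 19.98310661315918) 0.44610803222656253 -0.24010292358398438
```

View pics/rect3.png

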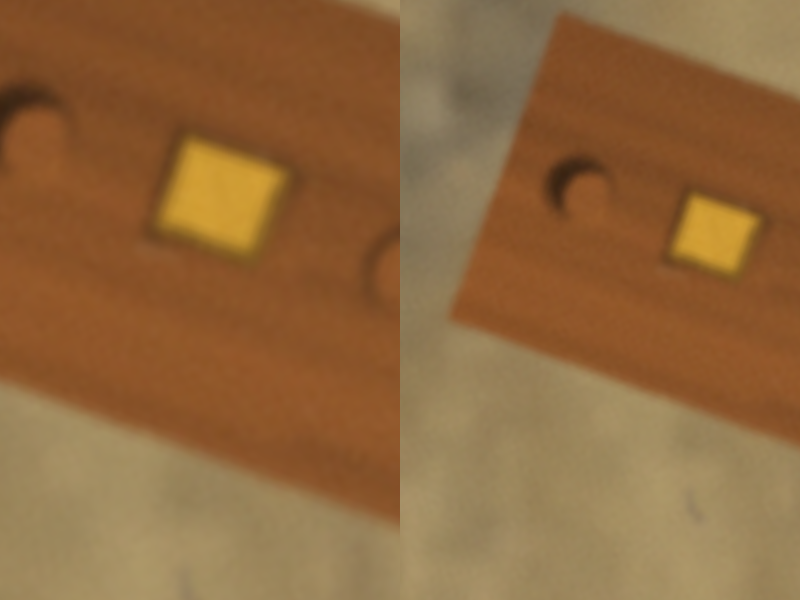

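The two views agree to 0.1 mm: key at (0.4461,-0.2397), yaw -19.5°. Next I'll grip it offset 9 mm outwards along its own x, so the pads pass beside the shaft.

>>> carry_out(steps="-0.5 0.25 -0.4 0; -1.09 0.52 -0.8 0; -1.09 0.52 -1.3 0; -1.09 0.52 -1.8 0; -1.09 0.52 -2.18 0; -1.09 0.52 -2.18 0; -1.09 0.52 -2.18 0", jaw=0.4, squeeze=15)

```text
t: 3.92
position: [0.4547, -0.2433, 0.0505]
tcp_rot: [0.167, 0.986, -0.0, 0.0]
force: [0.3, -0.2, 0.1]
opening: 0.0354
```

```bash
python3 - <<'E'
from h import *
o=sensors.get_obs(); print(o['t'],o['position'],o['force'],o['moment'],o['opening'])
c=cam('wrist'); cv2.imwrite('pics/w4.png',c['img'])
E
```

```text
3.925 [ 0.45470889 -0.24332887  0.05048366] [ 0.34032368 -0.22149737  0.07303671] [ 0.06090568 -0.05224066  0.02471058] 0.03535217701465663
```

View pics/w4.png

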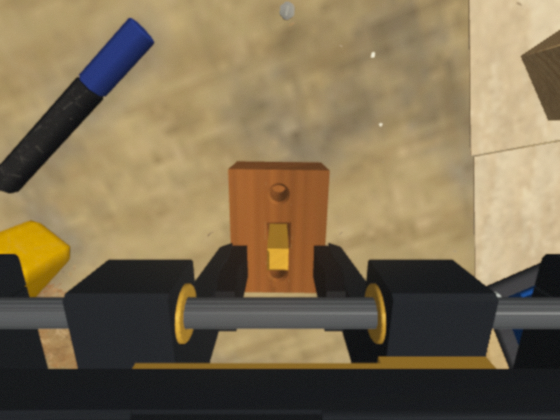

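The key at (278,245) is centred between the fingers. Closing now.

>>> carry_out(steps="0 0 0 0; 0 0 0 0; 0 0 0 0; 0 0 0 0; 0 0 0 0", jaw=0, squeeze=20)

```text
t: 4.6
position: [0.4545, -0.2433, 0.0499]
tcp_rot: [0.167, 0.986, -0.0, 0.0]
force: [-1.7, -2.5, 2.2]
opening: 0.0095
```

>>> carry_out(steps="0 0 0.3 0; 0 0 0.7 0; 0 0 1.2 0; 0 0 1.7 0; 0 0 2.2 0; 0 0 2.5 0; 0 0 2.5 0; 0 0 2.5 0")

```text
t: 5.6
position: [0.4542, -0.2426, 0.1739]
tcp_rot: [0.167, 0.986, 0.001, -0.001]
force: [-0.1, -0.1, -1.1]
opening: 0.0097
```

```bash
python3 - <<'E'
from h import *
o=sensors.get_obs(); print(o['t'],o['position'],o['force'],o['moment'],o['opening'],o['tcp_rot'])
c=cam('wrist'); cv2.imwrite('pics/w5.png',c['img'])
c=cam('side'); cv2.imwrite('pics/s5.png',cv2.resize(c['img'][150:330,150:350],None,fx=3,fy=3))
E
```

```text
5.6 [ 0.45419946 -0.24260533  0.17388077] [-0.06388717 -0.06577924 -1.0679111 ] [ 0.06569597 -0.08959315  0.07442455] 0.009661615852280798 [ 1.66754722e-01  9.85998071e-01  5.19808579e-04 -6.29307029e-04]
```

View pics/w5.png

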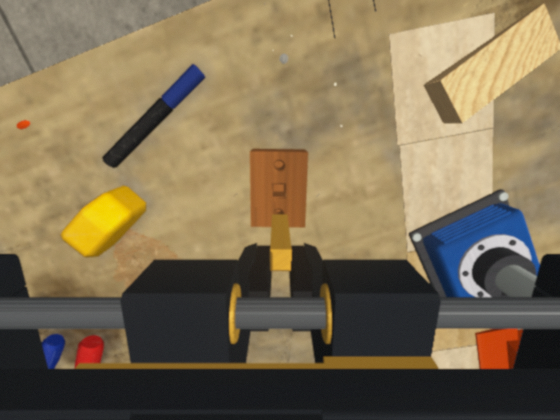

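View pics/s5.png

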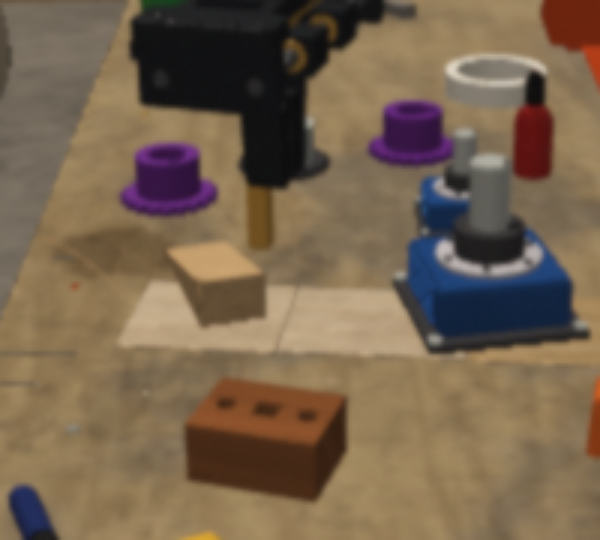

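The key is held upright. I'll move near the drive, turning 1.6°, and check the slot from this angle.

>>> carry_out(steps="0.5 0.4 0 0; 1.2 0.9 0 0.1; 1.9 1.5 0 0.2; 2.5 1.9 0 0.2; 2.9 2.25 0 0.2; 2.9 2.25 0 0.2; 2.9 2.25 0 0.2; 2.9 2.25 0 0.2")

```text
t: 6.7
position: [0.5989, -0.1312, 0.1747]
tcp_rot: [0.154, 0.988, -0.0, -0.0]
force: [0.1, -0.7, -1.0]
opening: 0.0097
```

```bash
cat > fit.py <<'E'
from h import *
from scipy.optimize import differential_evolution
def fitslot(c,out,lo=90,zt=.111):
    im=rect(c,.592,-.058,zt,.03,10); g=im.astype(float).mean(2)
    sub=g[::3,::3]; s=.3
    i=np.arange(sub.shape[0]); X,Y=np.meshgrid(-30+i*s,30-i*s)
    B=np.clip((sub-lo)/70,0,1)
    def cost(p):
        x,y,t,rr,hw,d=p; dx=X-x;dy=Y-y
        a=np.cos(t)*dx+np.sin(t)*dy; b=-np.sin(t)*dx+np.cos(t)*dy
        r=np.hypot(dx,dy)
        body=(np.clip((rr-r)/.5+.5,0,1))*(1-np.clip((a-d)/.5+.5,0,1)*np.clip((hw-abs(b))/.5+.5,0,1))
        w=r<17
        return ((body-B)**2*w).sum()/w.sum()
    res=differential_evolution(cost,[(-4,4),(-4,4),(-1.2,1.2),(12,14.5),(4,6),(7.5,9.5)],seed=0,maxiter=120)
    x,y,t,rr,hw,d=res.x; ov=im.copy()
    def pt(a,b):
        X=x+np.cos(t)*a-np.sin(t)*b; Y=y+np.sin(t)*a+np.cos(t)*b
        return [int((X+30)*10),int((30-Y)*10)]
    cv2.polylines(ov,[np.array([pt(14,hw),pt(d,hw),pt(d,-hw),pt(14,-hw)])],False,(0,0,255),1)
    cv2.circle(ov,tuple(pt(0,0)),int(rr*10),(0,255,0),1); cv2.imwrite(out,ov)
    print(res.fun,'axis',.592+x/1e3,-.058+y/1e3,'deg',np.degrees(t),rr,hw,d)
E
python3 - <<'E'
from fit import *
import pickle
o=sensors.get_obs(); print(o['t'],o['position'],o['force'],o['tcp_rot'])
c=cam('wrist'); pickle.dump(c,open('wrist6.pkl','wb'));cv2.imwrite('pics/w6.png',c['img'])
fitslot(pickle.load(open('wrist1.pkl','rb')),'pics/f1.png'); fitslot(c,'pics/f6.png')
cv2.imwrite('pics/f16.png',cv2.resize(np.hstack([cv2.imread('pics/f1.png')[100:450,120:520],cv2.imread('pics/f6.png')[100:450,120:520]]),None,fx=1,fy=1))
E
```

```text
6.7 [ 0.59885879 -0.13123266  0.17471923] [ 0.06860221 -0.71895642 -1.022523  ] [ 1.53523100e-01  9.88145041e-01 -1.97819857e-05 -1.89665781e-04]
0.006574737633236836 axis 0.5924278171935871 -0.05732804063639699 deg -16.806946138890268 13.316253889180238 5.1299257548913975 8.65565662068246
0.07336002230060144 axis 0.5918408885322778 -0.058363556178130396 deg -7.677908114563915 14.145804539140787 4.0 9.100662679282987
```

View pics/w6.png

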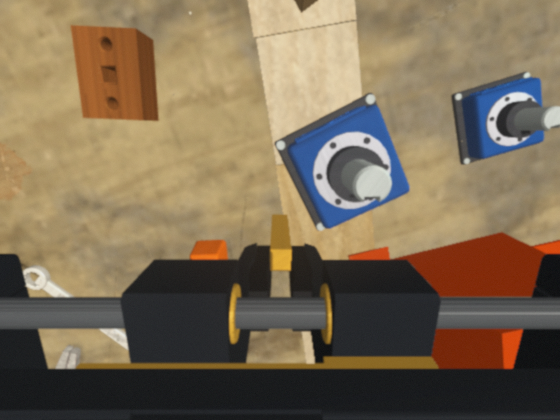

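View pics/f16.png

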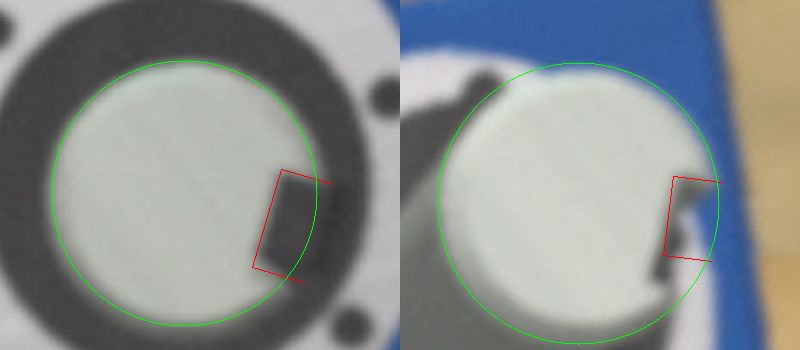

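>>> carry_out(steps="0.1 0.4 0 0; 0.2 0.8 0 0; 0.29 1.2 0 0; 0.29 1.31 0 0; 0.29 1.31 -0.2 0; 0.29 1.31 -0.4 0; 0.29 1.31 -0.4 0; 0.29 1.31 -0.4 0")

```text
t: 7.75
position: [0.614, -0.0654, 0.1547]
tcp_rot: [0.153, 0.988, -0.0, 0.0]
force: [-0.4, -1.1, -0.5]
opening: 0.0093
```

```bash
python3 - <<'E'
from h import *
o=sensors.get_obs(); print(o['t'],o['position'],o['force'],o['moment'],o['tcp_rot'])
c=cam('wrist'); a=cv2.resize(c['img'][150:300,200:360],None,fx=4,fy=4,interpolation=2); cv2.imwrite('pics/w7.png',a[:600])
c=cam('side'); a=cv2.resize(c['img'][150:270,270:370],None,fx=4.5,fy=4.5,interpolation=2); 
c=cam('scene'); b=cv2.resize(c['img'][150:270,280:360],None,fx=4.5,fy=4.5,interpolation=2); cv2.imwrite('pics/s7.png',np.hstack([a,b])[:, :800])
E
```

```text
7.75 [ 0.61400759 -0.0654301   0.15474872] [-0.36233541 -1.07582173 -0.53738488] [ 0.00367653 -0.07533101  0.03198423] [ 1.53282791e-01  9.88182364e-01 -2.75973616e-05  9.48670226e-06]
```

View pics/w7.png

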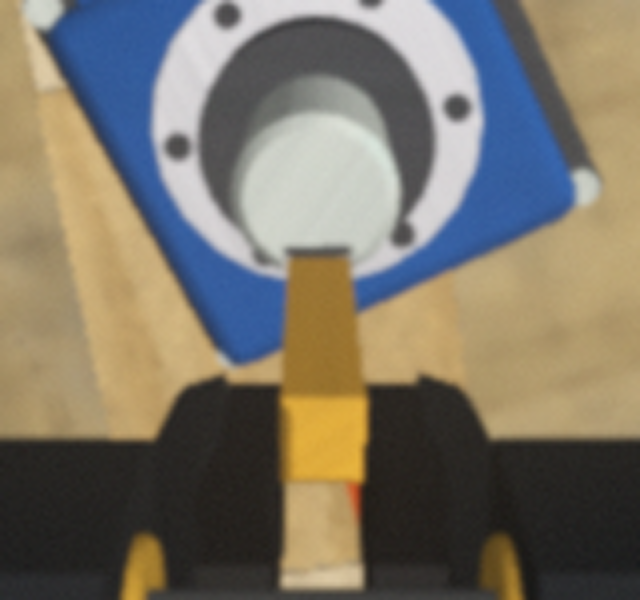

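View pics/s7.png

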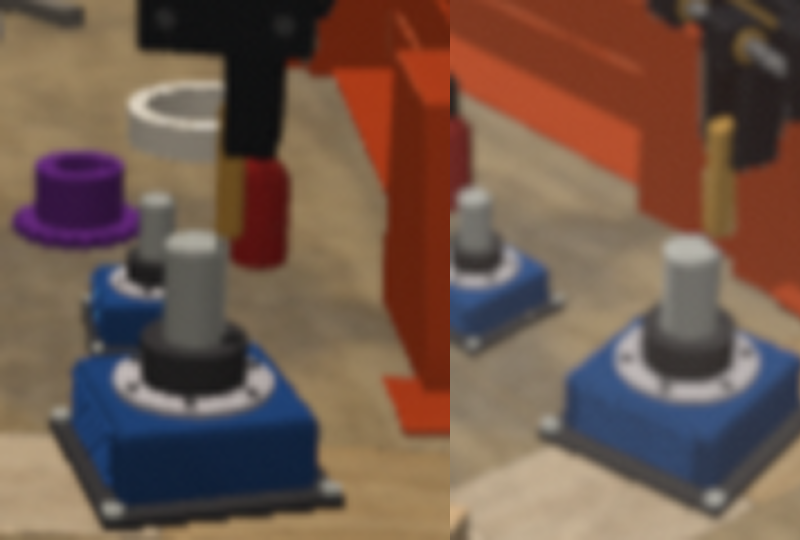

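The key's lower end (287–352) lines up with the slot mouth (287–352, row 250) in the wrist crop. Lowering gently.

>>> carry_out(steps="0 0 -0.03 0; 0 0 -0.06 0; 0 0 -0.09 0; 0 0 -0.12 0; 0 0 -0.15 0; 0 0 -0.18 0")

```text
t: 8.65
position: [0.614, -0.065, 0.1457]
tcp_rot: [0.153, 0.988, -0.0, 0.0]
force: [-0.6, -0.8, -1.5]
opening: 0.0097
```

>>> carry_out(steps="0 0 -0.05 0; 0 0 -0.1 0; 0 0 -0.15 0; 0 0 -0.2 0; 0 0 -0.25 0; 0 0 -0.3 0")

```text
t: 9.4
position: [0.614, -0.0651, 0.1306]
tcp_rot: [0.153, 0.988, -0.0, 0.0]
force: [0.1, -0.9, -0.3]
opening: 0.0099
```

>>> carry_out(steps="0 0 -0.05 0; 0 0 -0.1 0; 0 0 -0.15 0; 0 0 -0.2 0; 0 0 -0.22 0; 0 0 -0.25 0")

```text
t: 10.15
position: [0.614, -0.0651, 0.1183]
tcp_rot: [0.153, 0.988, -0.0, 0.0]
force: [-0.6, -1.9, 0.3]
opening: 0.0096
```

```bash
python3 - <<'E'
from h import *
o=sensors.get_obs(); print(o['t'],o['position'],o['force'],o['moment'],o['tcp_rot'])
c=cam('wrist'); a=cv2.resize(c['img'][150:300,200:360],None,fx=4,fy=4,interpolation=2); cv2.imwrite('pics/w8.png',a[:600])
c=cam('side'); a=cv2.resize(c['img'][150:270,270:370],None,fx=4.5,fy=4.5,interpolation=2); 
c=cam('scene'); b=cv2.resize(c['img'][150:270,280:360],None,fx=4.5,fy=4.5,interpolation=2); cv2.imwrite('pics/s8.png',np.hstack([a,b])[:, :800])
E
```

```text
10.15 [ 0.6140201  -0.06512024  0.11829056] [-0.60096796 -1.89455009  0.34989309] [-0.28824629  0.03009262  0.02902291] [ 1.53010140e-01  9.88224607e-01 -1.05552537e-04  1.05514465e-04]
```

View pics/w8.png

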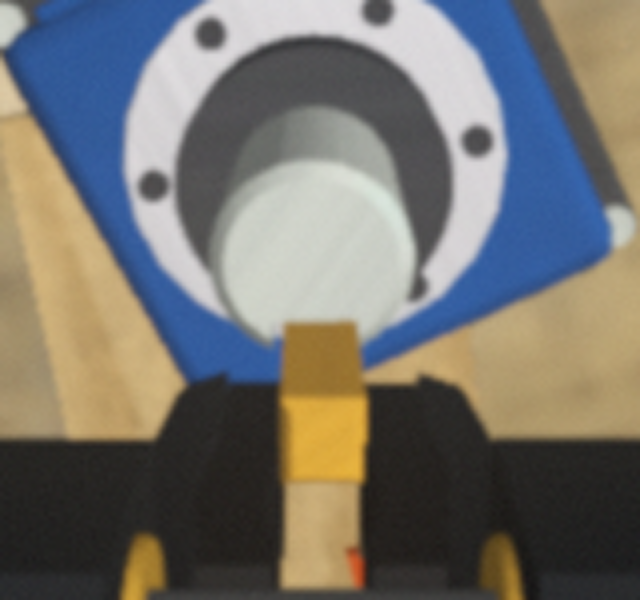

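View pics/s8.png

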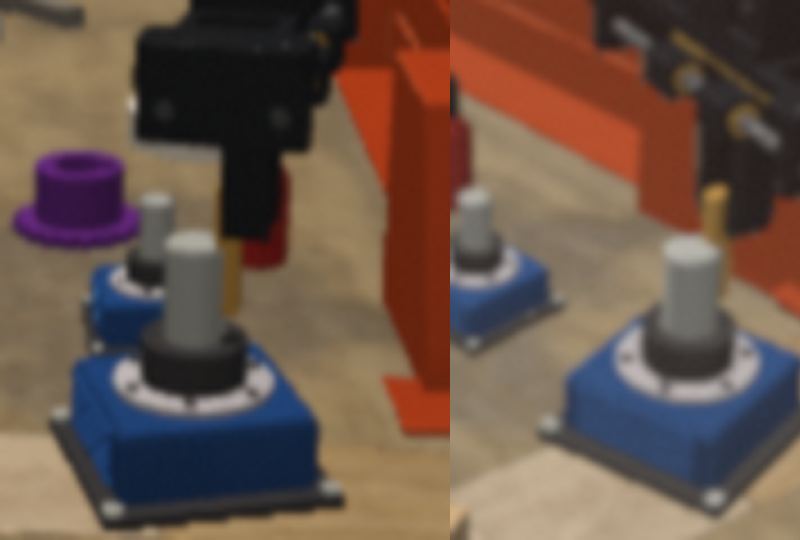

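>>> carry_out(steps="0 -0.006 -0.04 0; 0 -0.006 -0.08 0; 0 -0.006 -0.12 0; 0 -0.006 -0.14 0; 0 -0.006 -0.16 0; 0 -0.006 -0.18 0")

```text
t: 11.05
position: [0.614, -0.0653, 0.1092]
tcp_rot: [0.153, 0.988, -0.0, 0.0]
force: [0.6, -1.3, 0.3]
opening: 0.0095
```

Fingers pass beside the shaft without contact (tip at 109 mm). Entering the pocket next.

>>> carry_out(steps="0 0 -0.02 0; 0 0 -0.04 0; 0 0 -0.06 0; 0 0 -0.08 0; 0 0 -0.1 0; 0 0 -0.12 0")

```text
t: 11.8
position: [0.614, -0.0653, 0.1032]
tcp_rot: [0.153, 0.988, -0.0, 0.0]
force: [0.4, -2.3, 0.3]
opening: 0.0094
```

>>> carry_out(steps="0 0 -0.04 0; 0 0 -0.08 0; 0 0 -0.12 0; 0 0 -0.15 0; 0 0 -0.18 0; 0 0 -0.2 0; 0 0 -0.22 0")

```text
t: 12.68
position: [0.614, -0.0654, 0.0922]
tcp_rot: [0.153, 0.988, -0.0, 0.0]
force: [-0.7, -3.3, 2.0]
opening: 0.0098
```

>>> carry_out(steps="0 0 0 0; 0 0 0 0; 0 0 0 0", jaw=0.35)

```text
t: 13.05
position: [0.614, -0.065, 0.0922]
tcp_rot: [0.153, 0.988, 0.0, -0.0]
force: [0.5, 0.0, -0.6]
opening: 0.0308
```

>>> carry_out(steps="0 0 0.3 0; 0 0 0.8 0; -0.3 -0.6 1.4 0; -0.3 -1.3 1.6 0; -0.3 -1.6 1.6 0; -0.3 -1.6 1.6 0; -0.3 -1.6 1.6 0")

```text
t: 13.92
position: [0.5989, -0.1442, 0.1717]
tcp_rot: [0.153, 0.988, 0.0, -0.001]
force: [-0.1, 0.4, 0.1]
opening: 0.0309
```

```bash
python3 - <<'E'
from h import *
o=sensors.get_obs(); print(o['t'],o['position'],o['force'],o['moment'],o['joint_pos'])
c=cam('wrist'); W=cloud(c);a=c['img'];cv2.imwrite('pics/w9.png',a)
m=(abs(W[...,2]-.11)<.02)&(abs(W[...,0]-.6)<.03)&(abs(W[...,1]+.06)<.03)
hsv=cv2.cvtColor(a,cv2.COLOR_BGR2HSV); k=m&(hsv[...,1]>100)&(hsv[...,0]>12)&(hsv[...,0]<35)
print(k.sum(),np.median(W[k],0) if k.any() else None, np.median(W[m&(hsv[...,1]<60)],0), np.percentile(W[k][:,2],[5,95]) if k.any() else 0)
im=rect(c,.597,-.058,.110,.03,10);cv2.imwrite('pics/rect9.png',im)
c=cam('side'); a=cv2.resize(c['img'][150:270,270:370],None,fx=4.5,fy=4.5,interpolation=2); 
c=cam('scene'); b=cv2.resize(c['img'][150:270,280:360],None,fx=4.5,fy=4.5,interpolation=2); cv2.imwrite('pics/s9.png',np.hstack([a,b])[:, :800])
E
```

```text
13.925 [ 0.59885448 -0.14417946  0.17166378] [-0.12303073  0.40052974  0.1273727 ] [ 0.06828473 -0.02566401 -0.00573445] [-4.28323193e-01  5.47741932e-01  1.21147988e+00  3.13613476e-04
  1.38380245e+00 -1.69274487e+00]
227 [ 0.60671461 -0.06291146  0.10772789] [ 0.5895993  -0.0599427   0.10985158] [0.09585254 0.10912562]
```

View pics/w9.png

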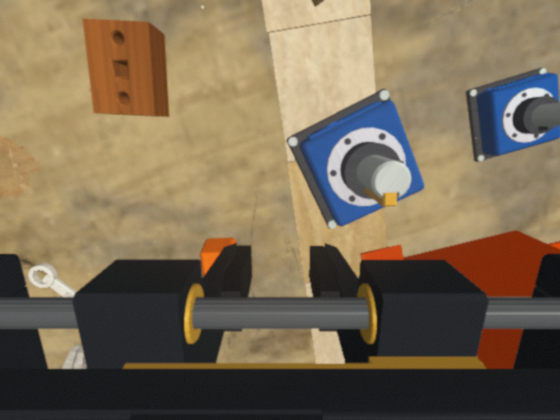

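View pics/rect9.png

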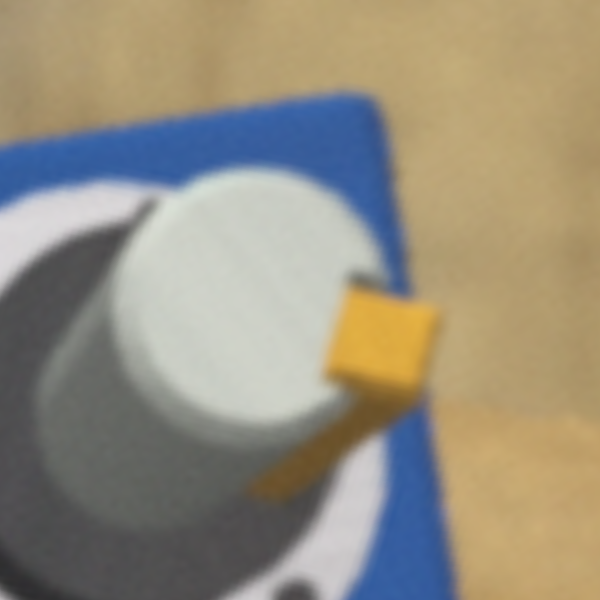

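View pics/s9.png

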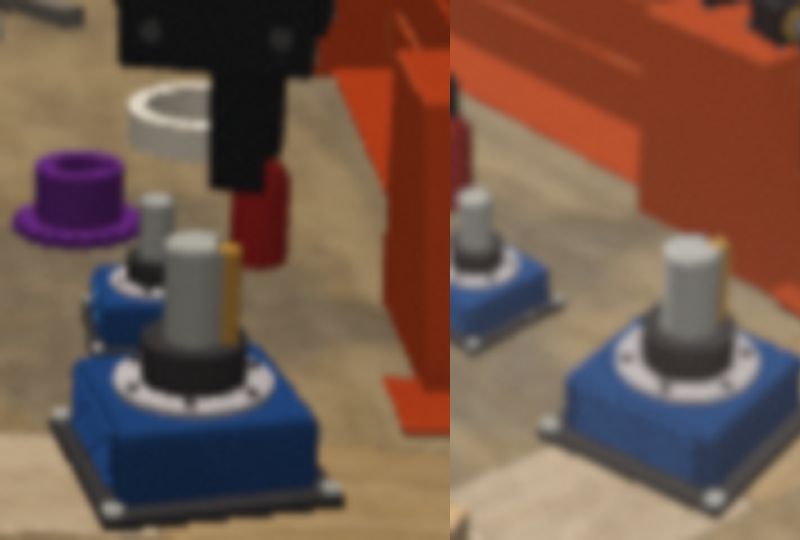

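The key is seated: its top is at 108 mm, 2 mm below the shaft face, and it stands upright. Now the sprocket.

>>> carry_out(steps="-0.25 0.9 0 0; -0.5 1.9 0 0; -0.75 2.9 0 0; -1 3.9 0 0; -1.25 4.9 0 0; -1.5 5.8 0 0; -1.7 6.5 0 0; -1.72 6.7 0 0; -1.72 6.7 0 0; -1.72 6.7 0 0", jaw=0.9)

```text
t: 15.32
position: [0.5134, 0.1887, 0.1721]
tcp_rot: [0.154, 0.988, -0.0, -0.0]
force: [0.2, -0.4, 0.1]
opening: 0.0794
```

```bash
python3 - <<'E'
from h import *
import pickle
o=sensors.get_obs(); print(o['t'],o['position'],o['force'],o['joint_pos'])
c=cam('wrist'); pickle.dump(c,open('wrist10.pkl','wb')); W=cloud(c);cv2.imwrite('pics/w10.png',c['img'])
m=(abs(W[...,2]-.039)<.004)&(abs(W[...,0]-.45)<.05)&(abs(W[...,1]-.22)<.05)
print(m.sum(),(W[m].min(0)+W[m].max(0))/2,W[m].mean(0))
p=(W[m].min(0)+W[m].max(0))/2
im=rect(c,.45,.22,.040,.045,6.6);cv2.imwrite('pics/rect10.png',im); print(im.shape)
E
```

```text
15.325 [0.51338473 0.18873643 0.17213759] [ 0.2369402  -0.44496337  0.12192614] [ 1.35891968e-01  4.32826598e-01  1.41643107e+00 -2.24117146e-04
  1.29247263e+00 -1.12657387e+00]
1761 [0.45410666 0.23026208 0.03839489] [0.45277096 0.23086582 0.03914456]
(594, 594, 3)
```

View pics/w10.png

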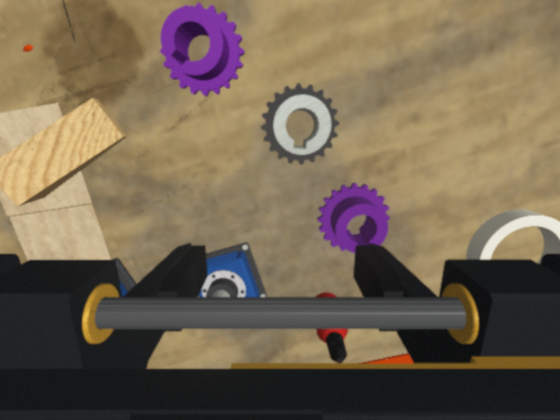

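View pics/rect10.png

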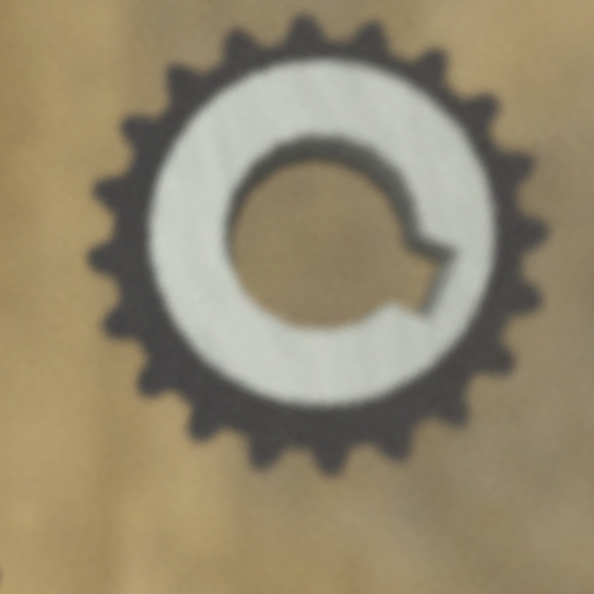

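The steel sprocket is at wrist (301,125), boss up, with its keyway towards crop (443,285), about -22°. I'll fit it, and refit the slot angle too.

```bash
cat > fits.py <<'E'
from h import *
from scipy.optimize import differential_evolution
def fitspr(c,cx,cy,z,out,extra=True):
    ppm=10; im=rect(c,cx,cy,z,.035,ppm); g=im.astype(float); 
    v=g.min(2)[::3,::3]; s=.3; i=np.arange(v.shape[0]); X,Y=np.meshgrid(-35+i*s,35-i*s)
    B=np.clip((v-115)/60,0,1)
    def cost(p):
        x,y,t=p[:3]; dx=X-x;dy=Y-y; a=np.cos(t)*dx+np.sin(t)*dy; b=-np.sin(t)*dx+np.cos(t)*dy; r=np.hypot(dx,dy)
        st=lambda q:np.clip(q/.6+.5,0,1)
        body=st(p[3]-r)*st(r-p[4])*(1-st(5.75-abs(b))*st(20.6-a)*st(a))
        w=r<30
        return ((body-B)**2*w).sum()/w.sum()
    res=differential_evolution(cost,[(-6,6),(-6,6),(-1.2,.6),(25,26.5),(14.5,16)],seed=1,maxiter=100)
    x,y,t,r1,r2=res.x; print(res.fun,'centre',cx+x/1e3,cy+y/1e3,'deg',np.degrees(t),r1,r2)
    ov=im.copy()
    def pt(a,b):
        X=x+np.cos(t)*a-np.sin(t)*b; Y=y+np.sin(t)*a+np.cos(t)*b
        return [int((X+35)*10),int((35-Y)*10)]
    cv2.polylines(ov,[np.array([pt(15,5.75),pt(20.6,5.75),pt(20.6,-5.75),pt(15,-5.75)])],False,(0,0,255),1)
    for q in(r1,r2): cv2.circle(ov,tuple(pt(0,0)),int(q*10),(0,255,0),1)
    cv2.imwrite(out,ov)
E
python3 - <<'E'
from fits import *
import pickle
fitspr(pickle.load(open('wrist10.pkl','rb')),.454,.230,.040,'pics/fs10.png')
E
```

```text
0.003812770355321592 centre 0.45365966638659433 0.22987748320987708 deg -23.207798177196068 25.74164627768253 14.883915767436656
```

View pics/fs10.png

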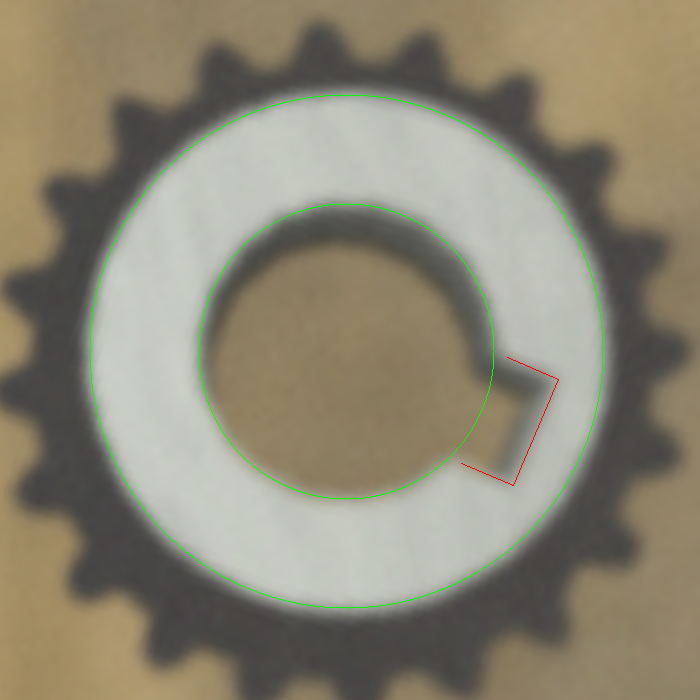

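>>> carry_out(steps="-0.4 0.3 -0.4 0; -0.8 0.6 -0.9 0; -1.19 0.82 -1.4 0; -1.19 0.82 -1.9 0; -1.19 0.82 -2.2 0; -1.19 0.82 -2.2 0; -1.19 0.82 -2.2 0", jaw=1)

```text
t: 16.25
position: [0.4541, 0.2304, 0.0628]
tcp_rot: [0.153, 0.988, 0.0, 0.0]
force: [0.3, -0.2, -1.2]
opening: 0.088
```

```bash
python3 - <<'E'
from h import *
for i in range(3):
    o=sensors.get_obs(); print(o['t'],o['position'],o['force'])
    c=cam('wrist')
cv2.imwrite('pics/w11.png',c['img'])
E
```

```text
16.25 [0.45409331 0.23035795 0.06284461] [ 0.29221369 -0.18803543 -1.24760716]
16.3 [0.45405571 0.23046424 0.06295035] [-0.07351648  0.71442386 -0.09330464]
16.35 [0.45397768 0.23056493 0.06295543] [-0.02657469 -0.3466894  -0.08559738]
```

View pics/w11.png

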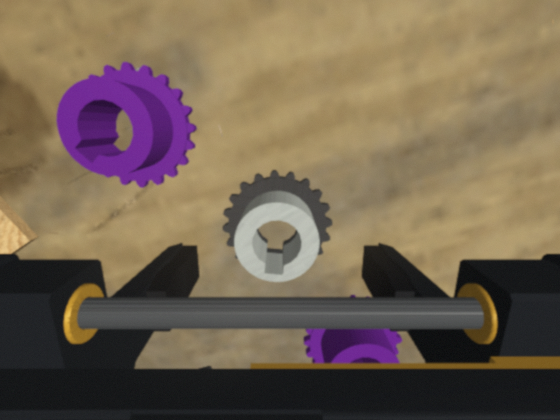

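>>> carry_out(steps="-0.006 -0.014 -0.3 0; -0.006 -0.014 -0.6 0; -0.006 -0.014 -0.85 0; -0.006 -0.014 -0.98 0; -0.006 -0.014 -0.98 0; -0.006 -0.014 -0.98 0")

```text
t: 17.15
position: [0.4534, 0.2301, 0.0136]
tcp_rot: [0.153, 0.988, 0.0, 0.0]
force: [-0.2, 0.1, 0.9]
opening: 0.088
```

>>> carry_out(steps="0 0 0 0; 0 0 0 0; 0 0 0 0; 0 0 0 0; 0 0 0 0; 0 0 0 0", jaw=0.5, squeeze=20)

```text
t: 17.9
position: [0.4531, 0.2299, 0.0133]
tcp_rot: [0.153, 0.988, -0.0, -0.0]
force: [-0.9, -1.3, 1.2]
opening: 0.0517
```

```bash
python3 - <<'E'
from h import *
o=sensors.get_obs(); print(o['t'],o['position'],o['force'],o['opening'],o['moment'])
E
```

```text
17.9 [0.45312837 0.22991391 0.01327167] [-0.922495   -1.28550215  1.22570245] 0.05171909404677559 [-0.21285252  0.00370109 -0.01405677]
```

>>> carry_out(steps="0 0 0 0; 0 0 0 0; 0 0 0.2 0; 0 0 0.5 0; 0 0 1 0; 0 0 1.6 0; 0 0 2.2 0; 0 0 2.8 0; 0 0 3.2 0; 0 0 3.4 0; 0 0 3.4 0", jaw=0.4, squeeze=40)

```text
t: 19.27
position: [0.4531, 0.2301, 0.1834]
tcp_rot: [0.153, 0.988, 0.0, 0.0]
force: [0.1, -0.2, -3.2]
opening: 0.0514
```

```bash
python3 - <<'E'
from h import *
o=sensors.get_obs(); print(o['t'],o['position'],o['force'],o['opening'],o['moment'],o['joint_pos'])
c=cam('wrist'); cv2.imwrite('pics/w12.png',c['img'])
E
```

```text
19.275 [0.45312651 0.23006904 0.18342086] [ 0.12853509 -0.18112112 -3.23892831] 0.051414963172558545 [ 0.07342724 -0.10776671  0.0147642 ] [ 2.36441250e-01  3.57677692e-01  1.50541001e+00  1.07201508e-04
  1.27798031e+00 -1.02728967e+00]
```

View pics/w12.png

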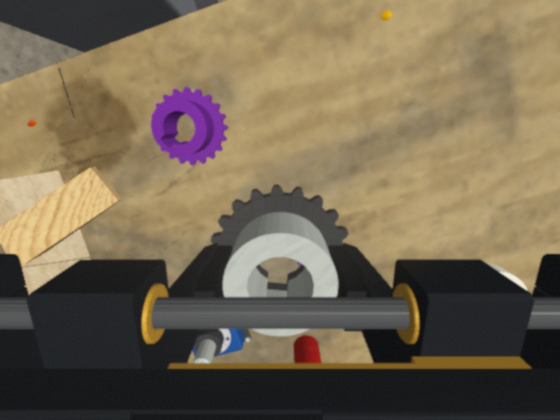

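The sprocket is held level and weighs about 3.2 N. Carrying it beside the gearbox, turned so the camera looks straight down on shaft and key.

>>> carry_out(steps="0.3 -0.7 0 -1.2; 0.6 -1.5 0 -2.4; 0.9 -2.4 0 -3.6; 1.2 -3.3 0 -4.8; 1.5 -4.2 0 -6; 1.8 -5.1 0 -7.2; 2.1 -6 0 -8.4; 2.4 -6.9 0 -9; 2.7 -7.4 0 -9; 2.78 -7.5 0 -9; 2.78 -7.5 0 -9; 2.78 -7.5 0 -9")

```text
t: 20.82
position: [0.5918, -0.1438, 0.1831]
tcp_rot: [0.704, 0.71, -0.0, -0.0]
force: [-0.2, 0.1, -3.3]
opening: 0.0512
```

```bash
python3 - <<'E'
from h import *
import pickle
cam('side')
o=sensors.get_obs(); print(o['t'],o['position'],o['force'],o['opening'],o['tcp_rot'],o['joint_pos'])
c=cam('wrist'); cv2.imwrite('pics/w13.png',c['img']); pickle.dump(c,open('wrist13.pkl','wb'))
im=rect(c,.597,-.058,.110,.03,10);cv2.imwrite('pics/rect13.png',im)
E
```

```text
20.875 [ 0.59184304 -0.14389297  0.18327412] [-0.45279474  0.341532   -2.56186515] 0.05151375867816096 [ 7.04198760e-01  7.10002855e-01 -5.51650484e-05 -2.22953996e-04] [-4.32649513e-01  5.25932205e-01  1.21608844e+00  4.93586299e-05
  1.40002878e+00 -4.40866165e-01]
```

View pics/w13.png

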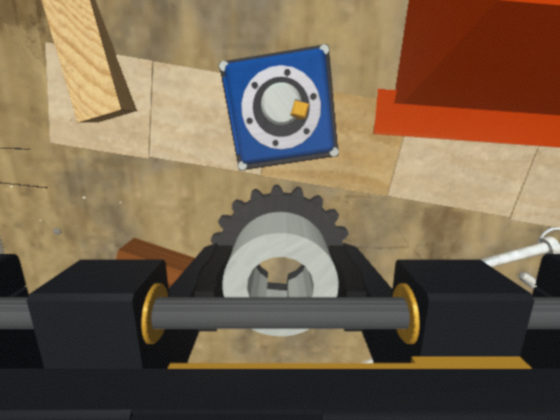

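View pics/rect13.png

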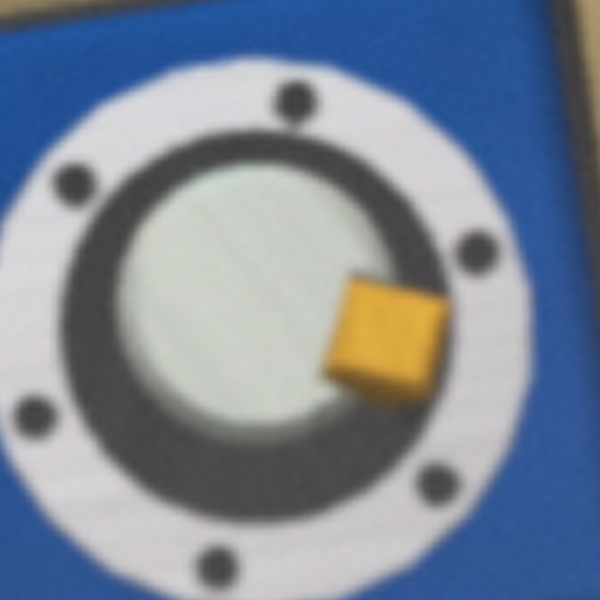

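```bash
python3 - <<'E'
from fits import *
import pickle
c=pickle.load(open('wrist13.pkl','rb'))
for z in(.109,):
    im=rect(c,.597,-.058,z,.03,10); h=cv2.cvtColor(im,cv2.COLOR_BGR2HSV)
    for th in (170,185,200):
        m=((h[...,0]>12)&(h[...,0]<32)&(h[...,1]>130)&(h[...,2]>th)).astype('u1')
        k=max(cv2.findContours(m,0,1)[0],key=cv2.contourArea); rr=cv2.minAreaRect(k)
        x=.567+rr[0][0]/1e4;y=-.028-rr[0][1]/1e4; print(th,rr,x,y,np.degrees(np.arctan2(y+.0578,x-.5923)))
    # concentric circles: whole steel r14 at z .109
    g=im.min(2); s=im.max(2).astype(int)-im.min(2)
    m=((g>110)&(s<40)).astype('u1'); yy,xx=np.mgrid[:600,:600]; m[np.hypot(xx-255,yy-300)>165]=0
    k=max(cv2.findContours(m,0,1)[0],key=cv2.contourArea); print(cv2.minEnclosingCircle(k))
    # shoulder z=.066 r24 dark
im=rect(c,.597,-.058,.066,.03,10); cv2.imwrite('pics/sh.png',im)
a=cv2.imread('pics/w13.png')[60:150,210:340]; cv2.imwrite('pics/w13c.png',cv2.resize(a,None,fx=6,fy=6,interpolation=2))
E
```

```text
170 ((388.05206298828125, 332.5927429199219), (98.25056457519531, 91.90308380126953), 15.708637237548828) 0.6058052062988281 -0.06125927429199218 -14.367066394623796
185 ((386.6099548339844, 330.60906982421875), (94.39995574951172, 85.31494140625), 15.708637237548828) 0.6056609954833984 -0.06106090698242188 -13.71557214898262
200 ((386.26470947265625, 329.9411926269531), (91.67845916748047, 78.8240737915039), 14.03624439239502) 0.6056264709472656 -0.06099411926269531 -13.478520777201483
((255.1145782470703, 297.3685607910156), 140.73439025878906)
```

View pics/sh.png

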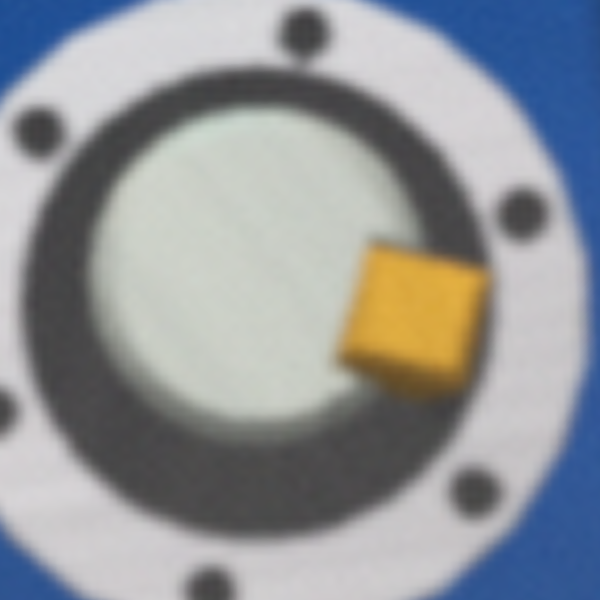

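View pics/w13c.png

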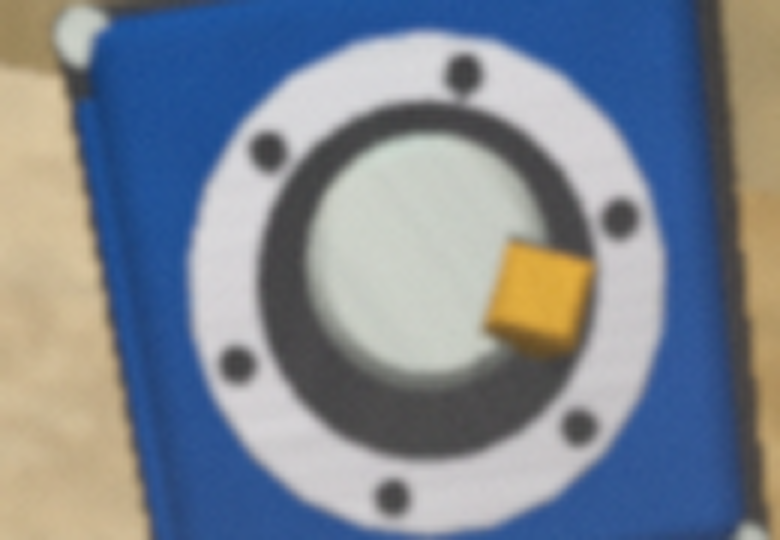

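>>> carry_out(steps="0 0.1 0 1.2; 0 0.3 0 2.4; 0 0.5 0 3.6; 0 0.7 0 4.8; 0 0.9 0 6; 0 1.1 0 7.2; 0 1.3 0 8.4; 0 1.5 0 9.4; 0 1.65 0 9.95; 0 1.72 0 9.95; 0 1.72 0 9.95; 0 1.72 0 9.95")

```text
t: 22.42
position: [0.5922, -0.0592, 0.1833]
tcp_rot: [0.088, 0.996, -0.0, 0.0]
force: [-0.5, -0.0, -4.9]
opening: 0.0511
```

>>> carry_out(steps="0 0 -0.2 0; 0 0 -0.45 0; 0 0 -0.7 0; 0 0 -0.9 0; 0 0 -1 0; 0 0 -1 0; 0 0 -1 0; 0 0 -1 0")

```text
t: 23.42
position: [0.5923, -0.059, 0.1336]
tcp_rot: [0.087, 0.996, -0.0, 0.0]
force: [0.0, 0.8, -3.8]
opening: 0.0514
```

```bash
python3 - <<'E'
from h import *
import pickle
o=sensors.get_obs(); print(o['t'],o['position'],o['force'],o['moment'],o['tcp_rot'])
c=cam('wrist'); cv2.imwrite('pics/w14.png',cv2.resize(c['img'][180:330,190:370],None,fx=4,fy=4,interpolation=2)); pickle.dump(c,open('wrist14.pkl','wb'))
o=sensors.get_obs(); print(o['t'],o['position'])
c=cam('side'); a=cv2.resize(c['img'][130:270,270:370],None,fx=4,fy=4,interpolation=2); 
c=cam('scene'); b=cv2.resize(c['img'][130:270,270:370],None,fx=4,fy=4,interpolation=2); cv2.imwrite('pics/s14.png',np.hstack([a,b])[:, :800])
E
```

```text
23.425 [ 0.59232779 -0.05903353  0.1336266 ] [ 0.02473457  0.79121189 -3.79200593] [ 0.08930425 -0.0492173   0.01677628] [ 8.71449710e-02  9.96195570e-01 -9.20993711e-05  3.63564581e-04]
23.475 [ 0.59230686 -0.0590288   0.13359015]
```

View pics/w14.png

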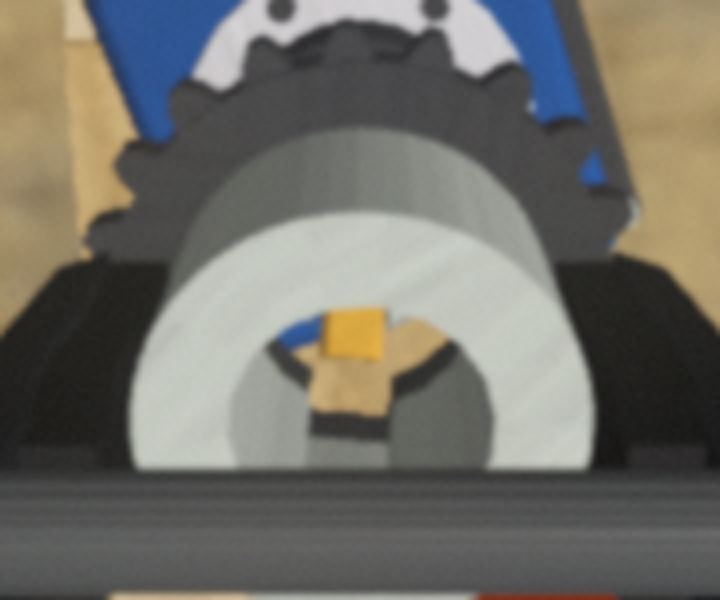

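View pics/s14.png

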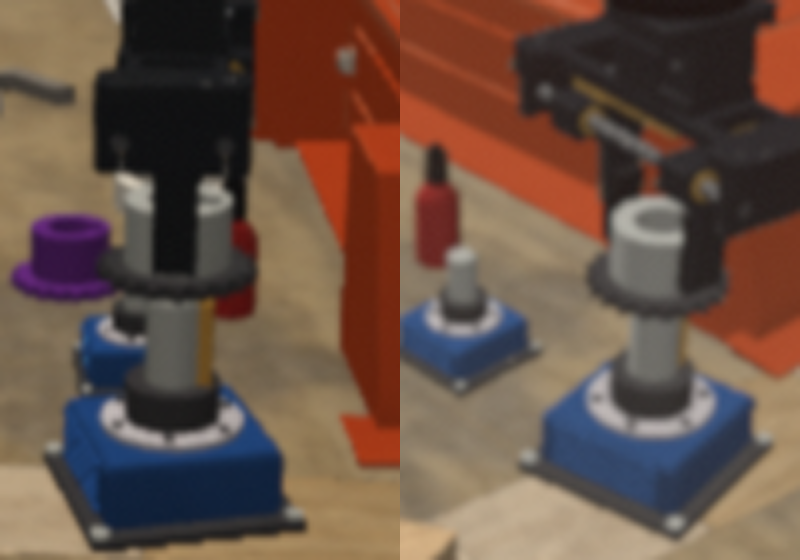

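Through the bore, the key top (325–383) sits nearly centred on the keyway (311–390), about 0.7 mm to the right. I'll shift +1 mm in y and lower gently.

>>> carry_out(steps="-0.006 0.02 0 0; -0.006 0.02 0 0; -0.006 0.02 -0.05 0; -0.006 0.02 -0.1 0; -0.006 0.02 -0.14 0; -0.006 0.02 -0.17 0; -0.006 0.02 -0.17 0")

```text
t: 24.45
position: [0.5919, -0.058, 0.1246]
tcp_rot: [0.087, 0.996, 0.0, -0.0]
force: [0.1, -0.2, -2.8]
opening: 0.0509
```

```bash
python3 - <<'E'
from h import *
o=sensors.get_obs(); print(o['t'],o['position'],o['force'],o['moment'],o['tcp_rot'])
c=cam('wrist'); cv2.imwrite('pics/w15.png',cv2.resize(c['img'][180:330,190:370],None,fx=4,fy=4,interpolation=2))
E
```

```text
24.45 [ 0.5918591  -0.05799737  0.12461226] [ 0.14784701 -0.15787605 -2.789444  ] [ 0.03954027 -0.0482402   0.06136611] [ 8.71598514e-02  9.96194332e-01  2.79060337e-05 -1.11345137e-04]
```

View pics/w15.png

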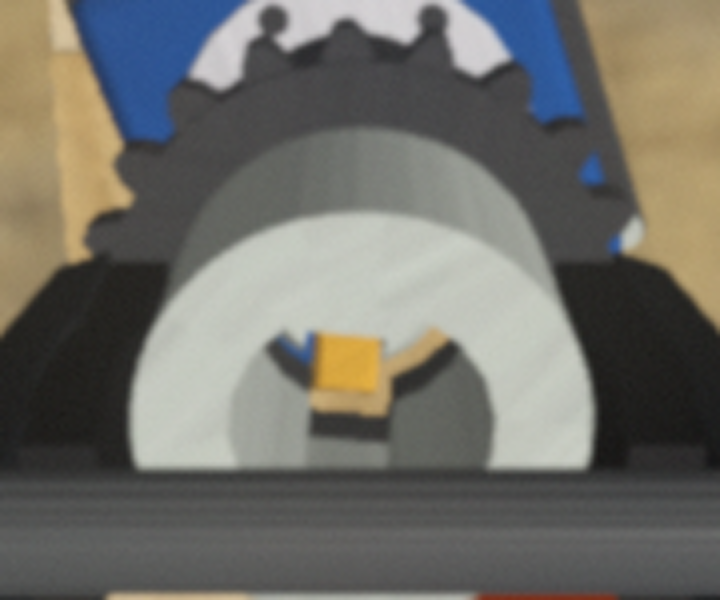

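>>> carry_out(steps="0 0 -0.015 0; 0 0 -0.03 0; 0 0 -0.045 0; 0 0 -0.06 0")

```text
t: 25.0
position: [0.592, -0.0582, 0.122]
tcp_rot: [0.087, 0.996, -0.0, 0.0]
force: [0.4, -1.4, -2.1]
opening: 0.0514
```

>>> carry_out(steps="0 0 -0.015 0; 0 0 -0.03 0; 0 0 -0.045 0; 0 0 -0.06 0")

```text
t: 25.5
position: [0.592, -0.0584, 0.1189]
tcp_rot: [0.087, 0.996, -0.0, 0.0]
force: [-1.4, -4.3, -0.7]
opening: 0.051
```

A light side load (-4 N in y) has appeared, so I'll ease 0.5 mm towards -y.

>>> carry_out(steps="-0.004 -0.01 0 0; -0.004 -0.01 0 0; -0.004 -0.01 -0.015 0; -0.004 -0.01 -0.03 0")

```text
t: 26.0
position: [0.5917, -0.0584, 0.1172]
tcp_rot: [0.087, 0.996, -0.0, 0.0]
force: [0.0, -2.9, -1.3]
opening: 0.0513
```

```bash
python3 - <<'E'
from h import *
o=sensors.get_obs(); print(o['t'],o['position'],o['force'],o['moment'],o['tcp_rot'])
c=cam('wrist'); cv2.imwrite('pics/w16.png',cv2.resize(c['img'][180:330,190:370],None,fx=4,fy=4,interpolation=2))
E
```

```text
26.0 [ 0.59169185 -0.05844971  0.11720882] [ 0.03376771 -2.88896594 -1.26833698] [-0.3959874  -0.06715039  0.03206724] [ 8.71287787e-02  9.96197057e-01 -2.35552990e-06  7.38638394e-06]
```

View pics/w16.png

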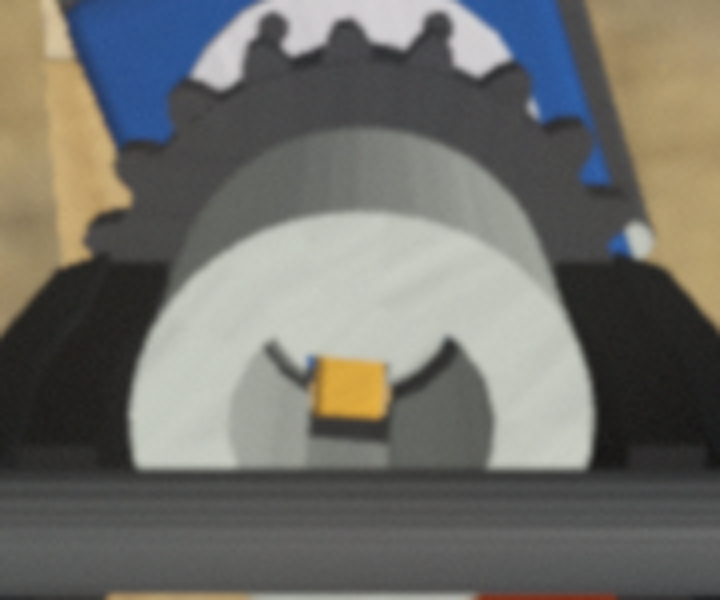

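The key is inside the keyway and the sprocket is 7 mm over the shaft. Continuing down.

>>> carry_out(steps="0 -0.006 -0.02 0; 0 -0.006 -0.05 0; 0 -0.006 -0.08 0; 0 -0.006 -0.11 0; 0 -0.006 -0.14 0")

```text
t: 26.68
position: [0.5916, -0.0586, 0.11]
tcp_rot: [0.087, 0.996, 0.0, -0.0]
force: [0.5, -0.2, -2.9]
opening: 0.0514
```

>>> carry_out(steps="0 0 -0.05 0; 0 0 -0.1 0; 0 0 -0.15 0; 0 0 -0.2 0; 0 0 -0.25 0; 0 0 -0.3 0")

```text
t: 27.42
position: [0.5917, -0.0588, 0.0951]
tcp_rot: [0.087, 0.996, -0.0, 0.0]
force: [0.6, 0.2, -2.4]
opening: 0.0508
```

>>> carry_out(steps="0 0 -0.04 0; 0 0 -0.08 0; 0 0 -0.12 0; 0 0 -0.16 0; 0 0 -0.2 0; 0 0 -0.23 0")

```text
t: 28.18
position: [0.5917, -0.0588, 0.0836]
tcp_rot: [0.087, 0.996, -0.0, -0.0]
force: [1.3, 0.5, -2.9]
opening: 0.0508
```

Bottom face is now about 4 mm above the shoulder. Creeping down.

>>> carry_out(steps="0 0 -0.01 0; 0 0 -0.02 0; 0 0 -0.03 0; 0 0 -0.04 0; 0 0 -0.05 0; 0 0 -0.06 0")

```text
t: 28.92
position: [0.5917, -0.0588, 0.0807]
tcp_rot: [0.087, 0.996, -0.0, 0.0]
force: [-0.4, -0.6, -3.7]
opening: 0.0511
```

>>> carry_out(steps="0 0 -0.008 0; 0 0 -0.016 0; 0 0 -0.02 0; 0 0 -0.02 0")

```text
t: 29.42
position: [0.5917, -0.0588, 0.0797]
tcp_rot: [0.087, 0.996, 0.0, -0.0]
force: [-0.0, 0.6, -2.8]
opening: 0.0509
```

>>> carry_out(steps="0 0 -0.008 0; 0 0 -0.016 0; 0 0 -0.02 0; 0 0 -0.02 0")

```text
t: 29.92
position: [0.5917, -0.0588, 0.0793]
tcp_rot: [0.087, 0.996, -0.0, 0.0]
force: [-2.6, 1.1, 4.9]
opening: 0.0516
```

Contact at the expected height (about 8 N on the shoulder). Releasing and retreating.

>>> carry_out(steps="0 0 0 0; 0 0 0 0; 0 0 0 0; 0 0 0 0", jaw=0.85)

```text
t: 30.42
position: [0.5917, -0.0588, 0.0786]
tcp_rot: [0.087, 0.996, 0.0, -0.0]
force: [0.4, 0.2, -0.7]
opening: 0.0746
```

>>> carry_out(steps="0 0 0.3 0; 0 0 0.8 0; 0 0 1.4 0; 0 -0.4 1.8 -1; 0 -1.1 1.9 -2; 0 -1.6 1.9 -3; 0 -1.6 1.9 -4.2; 0 -1.6 1.9 -5.4; 0 -1.6 1.9 -6.6; 0 -1.6 1.9 -7.8; 0 -1.6 1.9 -9; 0 -1.6 1.9 -9.9")

```text
t: 31.92
position: [0.5918, -0.1388, 0.1749]
tcp_rot: [0.704, 0.71, 0.0, 0.001]
force: [0.4, 0.1, -0.2]
opening: 0.0748
```

>>> carry_out(steps="0 0 0 0; 0 0 0 0")

```text
t: 32.17
position: [0.5917, -0.1388, 0.1743]
tcp_rot: [0.701, 0.713, 0.0, 0.0]
force: [0.2, 0.0, -0.7]
opening: 0.0749
```

```bash
python3 - <<'E'
from fits import *
o=sensors.get_obs(); print(o['t'],o['position'],o['force'],o['tcp_rot'])
c=cam('wrist'); cv2.imwrite('pics/w17.png',c['img']); W=cloud(c)
cv2.imwrite('pics/rect17.png',rect(c,.5925,-.058,.106,.045,6.6))
s=c['img'].max(2).astype(int)-c['img'].min(2)
d=np.hypot(W[...,0]-.5925,W[...,1]+.058)
m=(d<.025)&(d>.0215)&(s<40); print('boss z',np.nanpercentile(W[m][:,2],[10,50,90]))
for a in range(4):
    ang=np.arctan2(W[...,1]+.058,W[...,0]-.5925); q=m&(ang>-np.pi+a*np.pi/2)&(ang<-np.pi/2+a*np.pi/2); print(a,np.nanmedian(W[q][:,2]))
m=(d<.010)&(s<40); print('shaft z',np.nanmedian(W[m][:,2]))
m=(d<.045)&(d>.031); print('disc z',np.nanpercentile(W[m][:,2],[50,80,90]))
fitspr(c,.5925,-.058,.106,'pics/f17.png')
for n in('side','scene'):
    c=cam(n); cv2.imwrite(f'pics/{n}17.png',c['img'])
E
```

```text
32.175 [ 0.59171189 -0.13881028  0.17427818] [ 0.19908631  0.00399069 -0.71320236] [7.01275614e-01 7.12890190e-01 9.55133199e-05 2.85683831e-04]
boss z [0.10422674 0.10519988 0.10606492]
0 0.10508366562886715
1 0.10525322994332896
2 0.10525784371056848
3 0.10517053964254333
shaft z 0.1102154592828301
disc z [0.07220631 0.0732583  0.0736634 ]
0.1694364203449871 centre 0.5926156523637374 -0.057477968181787235 deg -16.5289946237536 25.66584945070104 14.91151427507413
```

View pics/rect17.png

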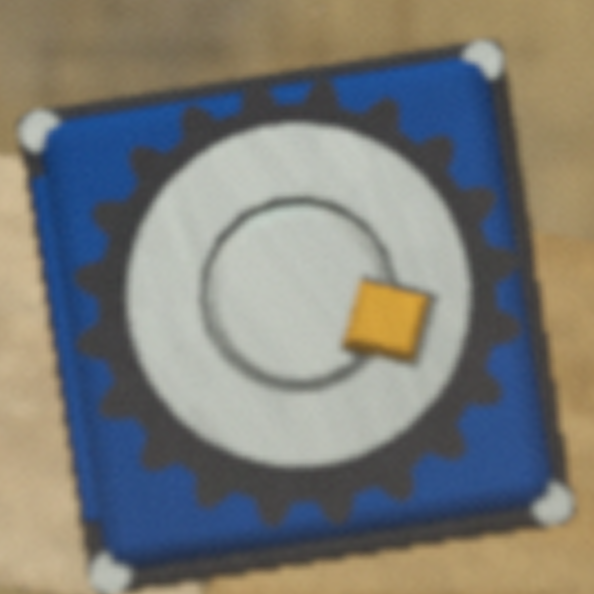

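View pics/side17.png

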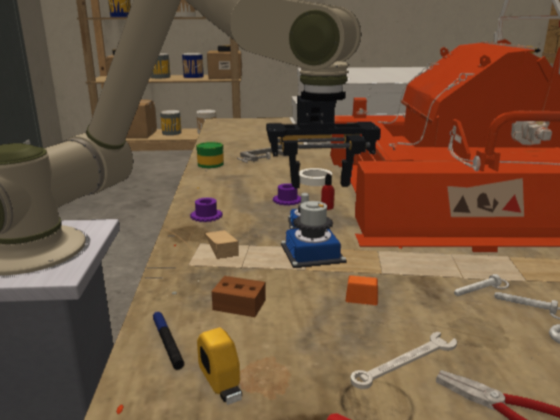

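The boss top is 5.0 mm below the shaft end, which is the home position. The sprocket is level and centred with the key in its keyway, and the bottle, orange block and wedge are where they were.

```bash
python3 -c "
from bench import r
print(r.sign_off())"
```

```text
the job is handed in; nothing more can be done
None
```

The key and the sprocket are both seated on the larger drive, and I handed the job in at about 32 s. Sign-off gives no verdict, so the result rests on my own checks.

- **Key:** I took it from the wooden block and lowered it into the shaft slot, found by sight at about -16° from world +x. The wrist force stayed at about 3 N or less. After release the key top was at 108 mm, 2 mm below the shaft face, and upright.
- **Sprocket:** I slid the steel sprocket down over shaft and key. There was a brief 4 N side load, which I eased off, and it met the shoulder at about 8 N.
- **Last checks:**
  - The boss top is 5.0 mm below the shaft end, which is the home height, and level within 0.2 mm around its rim.
  - The sprocket centre is within about 0.5 mm of the shaft axis.
  - The key shows inside the keyway.
  - The gripper is clear, and the bottle, orange block and wedge look unmoved.
- **Where checks disagreed:** My slot-angle estimates ranged from -14° to -17.5°. One slot fit, from an oblique view, failed and I discarded it. The last sprocket fit had a large residual because the shaft filled the bore, but its centre matched the earlier axis.

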